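# Measure three slide cases into the carrier and click it into the dock

## Task

Take the grey carrier by its handle, scoop the whole stack of five slide cases off the rack from below, and strike off the two that stand above its rim by passing the carrier sideways under the metal strike bar, so that they fall into the tray below. Then slide the carrier, with the three cases still flat in it, along the dock until the spring catch clicks behind it, and let go. Do not touch the cases with the gripper, and leave the other things on the counter where they are.

Things in the scene. Friction and masses are not known exactly. Their poses are not given: they have to be found in the camera images.
- carrier_grip (a point): centre of the handle of the grey plastic carrier (loose, about 0.16 kg, standing on the counter at first): a level bar 16 mm wide (y), 24 mm high, 80 mm long (x). The point is 26 mm above the carrier's underside and 82 mm behind (-x of) the well's centre. A foot under the handle's rear end keeps it level. x points from handle to well, z up.
- carrier_well (a point): centre of the well, on the floor's top face, 4 mm above the carrier's underside; axes as carrier_grip. Floor: only a central tongue 24 mm wide (y), 4 mm thick, x = -29 to +24 mm. Side walls: inner faces y = +-30, outer +-34 mm, forward to x = +29 mm. Open slots 18 mm wide between tongue and side walls; front (+x) open.
- carrier_rim (a point): middle of the top edge of the carrier's back wall (x = -33 to -29 mm from the well's centre). All walls reach from the underside up to 32.5 mm above it, 28.5 mm above the floor's top. So a third case stands 1.5 mm proud of the rim and is still held by it; the fourth and fifth lie wholly above the rim.
- rack: fixed cream rack; origin on the counter under the stack. Two rails along x, tops 30 mm up, y = 16 to 24 mm on either side, x = -26 to +28 mm, on a base 4 mm thick, 48 mm wide. The gap between the rails is open to the front (-x): the tongue passes under the stack there, the carrier's side walls pass outside the rails. Back stop at x = 28 to 33 mm, 48 mm wide, 64 mm high.
- case_1: slide case 1 of 5, counted from the bottom of the stack on the rack: flat dark plastic square 52 x 52 x 10 mm, about 22 g, loose. Origin at the centre of its underside, z up.
- case_2: slide case 2 of 5, counted from the bottom of the stack on the rack: flat dark plastic square 52 x 52 x 10 mm, about 22 g, loose. Origin at the centre of its underside, z up.
- case_3: slide case 3 of 5, counted from the bottom of the stack on the rack: flat dark plastic square 52 x 52 x 10 mm, about 22 g, loose. Origin at the centre of its underside, z up.
- case_4: slide case 4 of 5, counted from the bottom of the stack on the rack: flat dark plastic square 52 x 52 x 10 mm, about 22 g, loose. Origin at the centre of its underside, z up.
- case_5: slide case 5 of 5, counted from the bottom of the stack on the rack: flat dark plastic square 52 x 52 x 10 mm, about 22 g, loose. Origin at the centre of its underside, z up.
- tray: fixed cream open tray, 112 mm (x) by 136 mm (y) outside, walls 18 mm high, 3 mm thick; origin on the counter at its centre. The strike bar crosses above its +y wall (y = 64 mm); its 16 mm square post, 82 mm high, stands outside at x = 66, y = 64 mm. Beyond the bar (+y) is free room. Passing from -y to +y, the excess drops into the tray.
- bar_edge (a point): middle of the lower edge of the fixed aluminium strike bar, 61.5 mm above the counter; axes as the tray. Bar 6 mm thick (y), 20 mm high from here up, from x = -38 mm (free end, towards the robot) to +58 mm (post). With the carrier's underside 24 mm above the counter the edge passes 3.5 mm above case 3 and 6.5 mm below the top of case 4.
- strike_bar: the strike bar as a body; its origin coincides with the tray's
- dock_home (a point): where carrier_well lies when the carrier is home in the fixed steel dock, 8 mm above the counter (floor plate 4 mm thick, x = -58 to +42, y = +-50 mm). x: direction of insertion. Guide walls 20 mm high, inner faces y = +-36 mm, from x = -37 (-y side) and -22 mm (+y side). End stop x = 31 mm: the carrier's front meets it 2 mm past home.
- dock_mouth (a point): mouth of the dock, 60 mm before dock_home, on the counter; axes as dock_home. On the -y side a flared lead-in begins about 4 mm inside this point, at y = -46 mm, and narrows to the guide wall.
- catch (a joint): spring catch of the dock, a brass nose on the +y side, 18 mm high, sliding outwards in y: 0 = sprung in, 0.012 m = fully out. Its tip stands 7 mm inside the guide face; flat rear face at x = -34.2 mm from dock_home, slope facing the entry from about x = -58 mm. Spring 1 N at 0 plus 350 N/m. It springs in behind the carrier's back wall when home.
- magazine: bystander: grey open slide magazine with dividers, 150 x 60 x 55 mm, loose
- roller: bystander: brass film cleaning roller, 36 mm across, 100 mm long, with a black handle, loose
- clip: bystander: steel tweezer-shaped film clip, 120 mm long, loose
There are look-alikes about, which are no part of the job. What is shaped like the part that bears carrier_grip but orange or red is not meant.

How it is judged:
By the outcome, as a careful person would: the job done as asked, in the order asked, and still so for the second after the job is handed in, with the robot touching nothing.
It also fails if it takes over 72 s, if anything falls off the work surface, if the arm or the gripper's body presses on something with over 40 N, if the wrist force passes 120 N, or if a joint passes its speed limit or range.

## Robot

A 7-joint arm with a two-finger parallel gripper is mounted at the origin on the work surface. World frame = base frame: x ahead of the robot, y to its left, z up, the work surface at z = 0. Lengths are in mm, angles in rad, forces in N, time in s.
With the tool pointing down it reaches from about 400 to 875 mm from the base axis. Payload 4.4 kg.
Tool frame: the origin (TCP) lies at the very end of the fingers, on their centre line; the grasp point (between the pads) lies 19 mm behind it; z points along the fingers, y is the direction in which the jaws open and shut (so a half turn about z gives the same grasp; the last joint's range is limited). The gripper opens to 85 mm and grips with 20 to 120 N. Pads are 22 mm wide; open, the fingers measure 114 mm over their backs; the gripper's body (76 mm by 85 mm) begins 54 mm behind the grasp point. The pads swing forward as they close: fully open they stand 13 mm farther back than shut.
Start: joints at [-1.36, 0.628, 0.038, 1.517, -0.027, 0.996, -0.02], TCP at [177.607, 625.279, 231.313] pointing down, gripper open.
Joint ranges: [-3.06, 3.06], [-0.37, 2.12], [-1.25, 1.32], [0.18, 2.47], [-1.1, 4.24], [0.23, 1.98], [-2.94, 2.94]. Speed limits (rad/s): [2.57, 2.57, 3.14, 3.14, 3.14, 3.14, 3.14].

## Interface

Orientations are given as [roll, pitch, yaw] about the fixed x, y, z axes, in that order (R = Rz(yaw) Ry(pitch) Rx(roll)).
In Python, from cell import read_state, get_image, finish_job gives the robot as it stands.
- The arm moves only by the tool carry_out, never from a script. Its argument "series" is a list that holds one entry, the list of rows, each a list of 7 numbers: the shift along the tool's x, y, z in cm, then the turn, a rotation vector about the tool's x, y, z in rad, then the finger opening in cm, from 0 to 8.54. In form: [[[x, y, z, wx, wy, wz, grip], ...]]. A call has 1 to 5 rows; each row is the pose to reach, as a shift and turn from the pose commanded when the call began, along the tool's axes at that moment; what a row does not reach only later rows make up. A row lasts 1/12 s, in which the tool goes at most 41.7 mm and 7.16 degrees, less where a joint would pass 70% of its speed; a pose out of reach is approached as far as the arm can. A call with a gripper value outside its range is refused whole. The fingers move at their own pace and stop on an object; the grip force is fixed at half the most. Time passes only in rows, so rows that repeat a pose let the fingers close. It gives the time, the measured TCP pose, the force and the opening at its end, in the units of the state.
- read_state(): the state, without advancing time (a new reading comes with each control period).
- get_image(name): name is "scene" or "top" or "wrist"; returns a dict with "img" (480x640x3 uint8, blue, green, red), "z_map" (480x640 float32, mm along the optical axis (not along the pixel's ray), 0 where there is no reading), "mtx" (3x3 intrinsics, pixels), "dist" ([k1, k2, p1, p2, k3] as OpenCV has them; the pictures are not rectified), "T" (4x4, takes a point from camera to world coordinates); the wrist camera has in their place "T_tool_cam" (4x4, takes a point from camera to tool coordinates, whose origin is the TCP and whose axes are the flange's). Camera axes: x right, y down, z forward; pixel columns grow to the right and rows downward; lengths in mm; the calibration is good to about 2 mm. A picture is of the moment at which its call begins: read the wrist's pose just before it.
- finish_job(): hands the job in, once; it reports no verdict.
The state is a dict: "clock": time; "qpos": joint angles; "qd": joint speeds; "tau": joint torques, N m; "eef_pos": TCP position; "tool_rot": TCP orientation; "force": force on the tool from outside, world axes, zero at the start; "torque": the same for the moment, N m; "width": finger opening in mm.
Only numpy, scipy, OpenCV 4.12 (cv2) and the standard library are available. Lean on these libraries where they do the work, as an engineer would, in place of code of your own. Each camera call takes 0.05 s, during which the arm holds its last target.

## Working session

There is one attempt and no reset: what is moved stays moved. The work goes in short steps, Python scripts to look and compute and a tool call to move; the robot and the scene stay as the last step left them, time stands still between calls to the robot, and variables do not carry over. Pictures are saved under pics/ and viewed, and the job is handed in when it is done.

Besides the shell and the picture viewer there is one more tool, called after "Call:" by a JSON object that holds its "name" and its "arguments". carry_out: Moves the arm, as the interface text tells. Its arguments: {"type":"object","properties":{"series":{"type":"array","items":{"type":"array","items":{"type":"array","items":{"type":"number"}}}}},"required":["series"]}

```bash
ls; mkdir -p pics; python3 - <<'E'
from cell import *
import cv2
s=read_state();print(s)
for n in("scene","top","wrist"):
    d=get_image(n);cv2.imwrite(f"pics/{n}0.png",d["img"]);print(n,d["mtx"].tolist(),d["dist"],d.get("T",d.get("T_tool_cam")))
E
```

```text
pics
{'clock': 0.0, 'qpos': array([-1.35981885,  0.62935459,  0.03847215,  1.51836951, -0.02696456,
        0.9962798 , -0.02003765]), 'qd': array([-0.00093165, -0.00098185, -0.0012291 ,  0.00049914, -0.00050388,
        0.00014129,  0.00131736]), 'tau': array([ 1.39728331e-04, -5.63413131e+01,  1.22552443e+00, -1.93454969e+01,
        1.07966020e-02,  1.03657233e-02, -1.49911614e-05]), 'eef_pos': array([177.44696295, 624.66546673, 230.38367545]), 'tool_rot': array([-3.13970136e+00,  7.29100082e-05,  2.86477242e+00]), 'force': array([-0.88226122,  0.53572154,  0.63787668]), 'torque': array([-0.02502548,  0.04566886,  0.02711974]), 'width': 85.49042530052334}
scene [[505.2536494549288, 0.0, 321.4219665766258], [0.0, 505.2536494549288, 233.53448429705938], [0.0, 0.0, 1.0]] [0.03315284 0.         0.         0.         0.        ] [[ 6.39413492e-01  5.44007925e-01 -5.43328413e-01  1.19257531e+03]
 [ 7.68845803e-01 -4.57138955e-01  4.47101899e-01 -5.43180214e+02]
 [-5.14960634e-03 -7.03618756e-01 -7.10559025e-01  8.52691125e+02]
 [ 0.00000000e+00  0.00000000e+00  0.00000000e+00  1.0000000
[... 197 characters left out ...]
-03 -9.84469928e-01  1.75508165e-01  3.16021968e+02]
 [-9.99823232e-01 -6.92916128e-04  1.87889724e-02 -4.05637132e+01]
 [-1.83755659e-02 -1.75551929e-01 -9.84298663e-01  1.49578857e+03]
 [ 0.00000000e+00  0.00000000e+00  0.00000000e+00  1.00000000e+00]]
wrist [[419.0651289577026, 0.0, 319.2323397589981], [0.0, 419.0651289577026, 245.09462954055968], [0.0, 0.0, 1.0]] [-0.00626982  0.          0.          0.          0.        ] [[ 3.26340813e-04 -9.56279739e-01 -2.92453336e-01  7.35910906e+01]
 [ 9.99999663e-01  5.32282125e-04 -6.24612155e-04  2.50876807e-01]
 [ 7.52971632e-04 -2.92453034e-01  9.56279591e-01 -1.42932523e+02]
 [ 0.00000000e+00  0.00000000e+00  0.00000000e+00  1.00000000e+00]]
```

View pics/scene0.png

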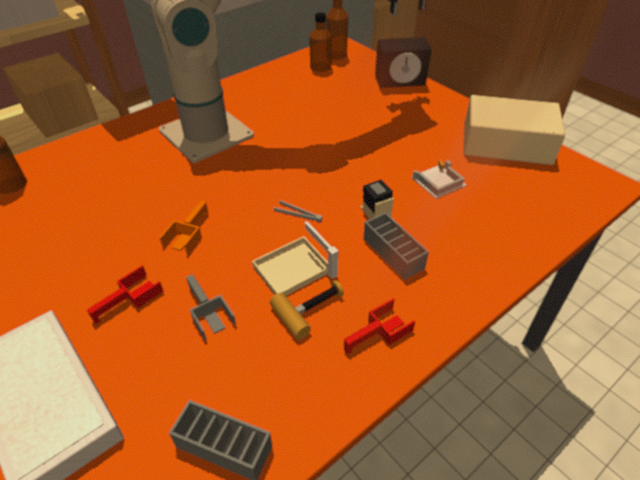

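View pics/top0.png

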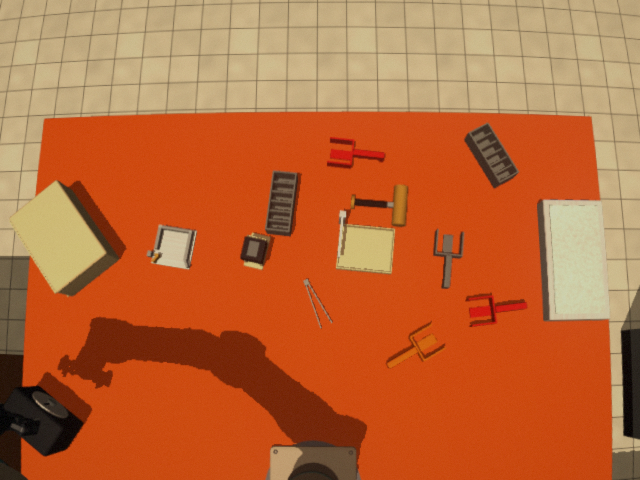

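View pics/wrist0.png

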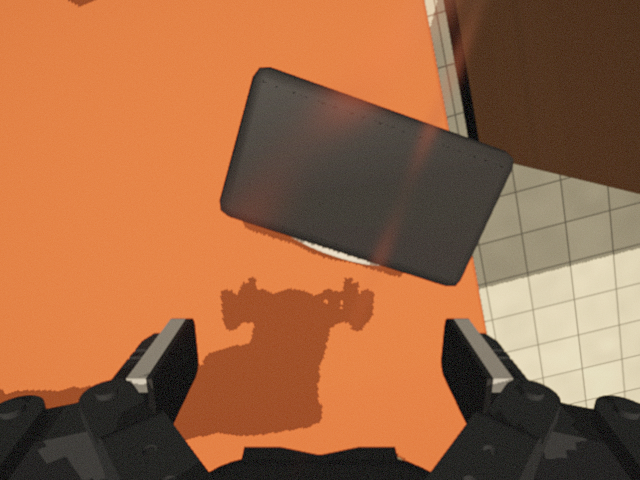

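```bash
cat > h.py <<'E'
from cell import *
import cv2, numpy as np
from scipy.spatial.transform import Rotation as R
def toolT(s=None):
    s=s or read_state(); T=np.eye(4)
    T[:3,:3]=R.from_euler('xyz',s["tool_rot"]).as_matrix(); T[:3,3]=s["eef_pos"]; return T
def grab(n):
    s=read_state(); d=get_image(n)
    if n=="wrist": d["T"]=toolT(s)@d["T_tool_cam"]
    return d
def ray(d,px):
    p=cv2.undistortPoints(np.array(px,float).reshape(-1,1,2),d["mtx"],d["dist"]).reshape(-1,2)
    return np.c_[p,np.ones(len(p))]
def atz(d,px,z):
    r=ray(d,px)@d["T"][:3,:3].T; o=d["T"][:3,3]
    z=np.broadcast_to(z,len(r)); return o+r*((z-o[2])/r[:,2])[:,None]
def dep(d,px):
    r=ray(d,px); z=np.array([np.median(d["z_map"][int(v)-1:int(v)+2,int(u)-1:int(u)+2]) for u,v in px])
    return (r*z[:,None])@d["T"][:3,:3].T+d["T"][:3,3]
def proj(d,P):
    Ti=np.linalg.inv(d["T"]); 
    return cv2.projectPoints(np.array(P,float).reshape(-1,3),cv2.Rodrigues(Ti[:3,:3])[0],Ti[:3,3],d["mtx"],d["dist"])[0].reshape(-1,2)
def crop(d,u0,v0,u1,v1,k,name):
    c=d["img"][v0:v1,u0:u1]; c=cv2.resize(c,None,fx=k,fy=k,interpolation=cv2.INTER_CUBIC)
    cv2.imwrite("pics/"+name,c)
E
python3 - <<'E'
from h import *
d=grab("top"); np.save("top.npy",d,allow_pickle=True)
crop(d,140,160,300,280,5,"tA.png")
crop(d,320,180,480,300,5,"tB.png")
for n,px in dict(carrier=(447,262),stack=(255,248),tray=(365,250),dock=(175,247),post=(342,213)).items(): print(n,dep(d,[px]).round(1))
E
```

```text
carrier [[ 541.4 -324.7   36.4]]
stack [[568.  136.6  78.5]]
tray [[ 576.7 -127.4    2.9]]
dock [[584.  349.7   2.1]]
post [[651.9 -69.1  82.3]]
```

View pics/tA.png

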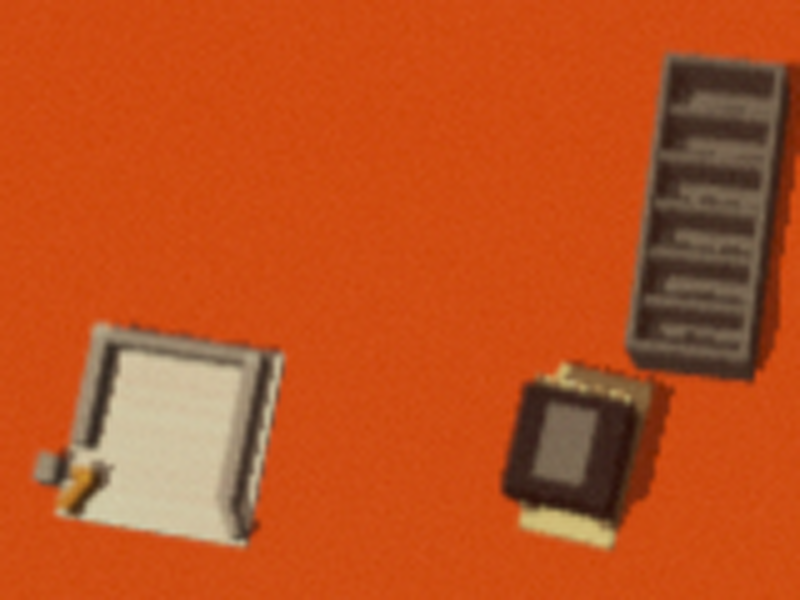

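View pics/tB.png

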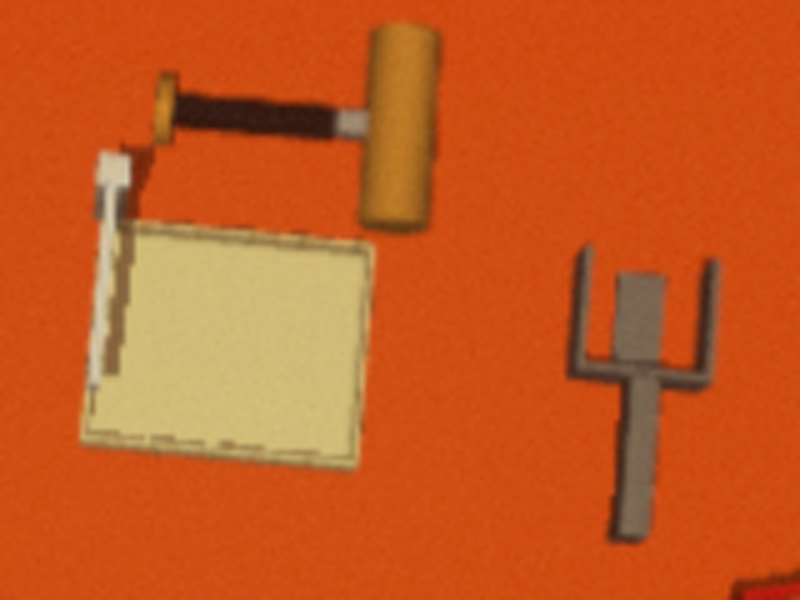

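```bash
python3 - <<'E'
from h import *
d=np.load("top.npy",allow_pickle=True).item()
B=lambda l:[(320+u/5,180+v/5) for u,v in l]
A=lambda l:[(140+u/5,160+v/5) for u,v in l]
def show(n,px,z): 
    P=atz(d,px,z); print(n); print(P.round(1)); return P
h=show("handle rear L,R / front L,R z38",B([(613,535),(648,537),(627,380),(660,380)]),38)
m=(h[0]+h[1])/2;f=(h[2]+h[3])/2; print("yaw",np.degrees(np.arctan2(*(f-m)[[1,0]])),np.linalg.norm(f-m))
w=show("wall tips L(outer,inner) R, back outer corners z32.5",B([(584,247),(594,248),(706,260),(719,260),(570,375),(708,387)]),32.5)
print("depth",dep(d,B([(588,260),(712,275),(640,320),(640,450)])).round(1))
t=show("tray corners FL? 135,222; 373,245;357,467;82,440 z18",B([(130,222),(374,245),(357,467),(82,440)]),18)
b=show("bar post ctr / free end z81.5",B([(114,170),(95,385)]),81.5)
s=show("stack corners z80",A([(528,382),(640,398),(615,518),(503,497)]),80)
print(s.mean(0),[np.degrees(np.arctan2(*(s[i]-s[j])[[1,0]])) for i,j in((0,3),(1,2))])
k=show("dock plate corners bl,br z4; walls top",A([(57,515),(245,545)]),4)
k2=show("walls z24",A([(97,325),(283,350)]),24)
E
```

```text
handle rear L,R / front L,R z38
[[ 480.2 -311.9   38. ]
 [ 479.2 -329.    38. ]
 [ 555.8 -321.    38. ]
 [ 555.8 -337.2   38. ]]
yaw -6.487206728393477 76.62699866371938
wall tips L(outer,inner) R, back outer corners z32.5
[[ 622.9 -302.8   32.5]
 [ 622.4 -307.8   32.5]
 [ 616.5 -363.4   32.5]
 [ 616.5 -369.9   32.5]
 [ 559.2 -294.    32.5]
 [ 553.3 -362.    32.5]]
depth [[ 616.8 -305.    30.4]
 [ 609.9 -367.1   27.9]
 [ 591.2 -334.5    6.9]
 [ 521.4 -326.1   39. ]]
tray corners FL? 135,222; 373,245;357,467;82,440 z18
[[ 638.2  -80.2   18. ]
 [ 626.7 -200.8   18. ]
 [ 516.1 -190.5   18. ]
 [ 529.4  -56.3   18. ]]
bar post ctr / free end z81.5
[[649.6 -71.   81.5]
 [546.2 -61.7  81.5]]
stack corners z80
[[595.7 159.5  80. ]
 [588.  106.   80. ]
 [530.6 116.7  80. ]
 [540.5 170.   80. ]]
[563.6756118  138.04280752  80.        ] [np.float64(-10.761279077099632), np.float64(-10.60366378648742)]
dock plate corners bl,br z4; walls top
[[542.7 408.5   4. ]
 [527.9 310.9   4. ]]
walls z24
[[636.2 386.9  24. ]
 [623.1 290.9  24. ]]
```

Call:
{"name": "carry_out", "arguments": {"series": [[[0,-20,0,0,0,0,8.5],[0,-20,0,0,0,0,8.5],[0,-20,0,0,0,0,8.5],[0,-20,0,0,0,0,8.5],[0,-20,0,0,0,0,8.5]]]}}

```text
clock: 0.62
eef_pos: [122.1, 429.3, 231.0]
tool_rot: [-3.139, 0.0, 2.865]
force: [0.2, -0.7, 0.4]
width: 85.1
```

```bash
cat >> h.py <<'E'
def go(x,y,z,yaw_obj=None):
    """shift in cm (tool axes) from measured pose to TCP (x,y,z); tool x = -object x, level; turn rotvec"""
    T=toolT(); sh=T[:3,:3].T@(np.array([x,y,z])-T[:3,3])/10
    rv=np.zeros(3)
    if yaw_obj is not None:
        Rt=R.from_euler('xyz',[np.pi,0,np.pi+np.radians(yaw_obj)]).as_matrix()
        rv=R.from_matrix(T[:3,:3].T@Rt).as_rotvec()
    print("shift",sh.round(3),"rv",rv.round(4))
E
python3 - <<'E'
from h import *
go(470,100,231,-6.5); go(480,-325,231,-6.5)
E
```

```text
shift [-42.469 -22.163   0.056] rv [-2.300e-03 -1.000e-04 -1.634e-01]
shift [-55.048 -62.771   0.149] rv [-2.300e-03 -1.000e-04 -1.634e-01]
```

Call:
{"name": "carry_out", "arguments": {"series": [[[-18,-10,0,-0.002,0,-0.163,8.5],[-36,-19,0,-0.002,0,-0.163,8.5],[-46,-30,0,-0.002,0,-0.163,8.5],[-50,-45,0,-0.002,0,-0.163,8.5],[-55,-62.8,0,-0.002,0,-0.163,8.5]]]}}

```text
clock: 1.03
eef_pos: [245.9, 268.5, 231.6]
tool_rot: [3.138, 0.002, 3.027]
force: [0.5, 0.8, 0.6]
width: 84.9
```

```bash
python3 - <<'E'
from h import *
go(470,-325,231,-6.5)
E
```

```text
shift [-29.028 -56.408  -0.101] rv [ 0.0036  0.0015 -0.0008]
```

Call:
{"name": "carry_out", "arguments": {"series": [[[-12,-12,0,0,0,0,8.5],[-12,-12,0,0,0,0,8.5],[-20,-20,0,0,0,0,8.5],[-20,-20,0,0,0,0,8.5],[-29,-56,0,0,0,0,8.5]]]}}

```text
clock: 1.45
eef_pos: [362.5, 98.1, 231.6]
tool_rot: [3.138, 0.005, 3.028]
force: [2.0, 0.2, -0.1]
width: 84.8
```

```bash
python3 - <<'E'
from h import *
go(470,-325,231,-6.5)
E
```

```text
shift [-1.5468e+01 -4.0818e+01 -2.7000e-02] rv [0.004  0.0048 0.0001]
```

Call:
{"name": "carry_out", "arguments": {"series": [[[-15.5,-40.8,0,0.004,0.003,0,8.5],[-15.5,-40.8,0,0.004,0.003,0,8.5],[-15.5,-40.8,0,0.004,0.003,0,8.5],[-15.5,-40.8,0,0.004,0.003,0,8.5],[-15.5,-40.8,0,0.004,0.003,0,8.5]]]}}

```text
clock: 1.87
eef_pos: [409.9, -105.2, 230.8]
tool_rot: [-3.14, -0.002, 3.028]
force: [1.4, 0.9, 0.5]
width: 84.9
```

Call:
{"name": "carry_out", "arguments": {"series": [[[-8.4,-22.2,0,0.004,0.003,0,8.5],[-8.4,-22.2,0,0.004,0.003,0,8.5],[-8.4,-22.2,0,0.004,0.003,0,8.5],[-8.4,-22.2,0,0.004,0.003,0,8.5],[-8.4,-22.2,0,0.004,0.003,0,8.5]]]}}

```text
clock: 2.28
eef_pos: [461.0, -307.1, 230.7]
tool_rot: [-3.136, -0.006, 3.028]
force: [0.5, 0.3, -0.0]
width: 84.9
```

```bash
python3 - <<'E'
from h import *
print(read_state()["eef_pos"],read_state()["clock"])
d=grab("wrist"); np.save("w1.npy",d,allow_pickle=True); cv2.imwrite("pics/w1.png",d["img"])
E
```

```text
[ 461.01854662 -307.12956974  230.72972179] 2.2833
```

View pics/w1.png

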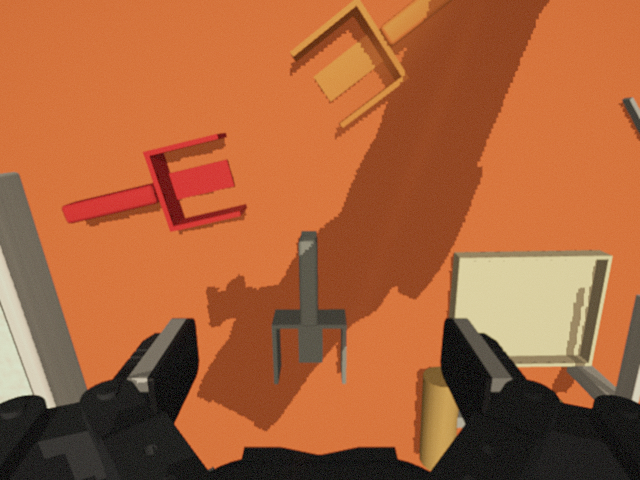

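```bash
python3 - <<'E'
from h import *
s=read_state();print(s["qpos"].round(3))
d=np.load("w1.npy",allow_pickle=True).item()
crop(d,220,210,400,400,3.2,"w1c.png")
E
```

```text
[ 0.377  0.507  0.251  1.782 -0.14   0.865  2.136]
```

View pics/w1c.png

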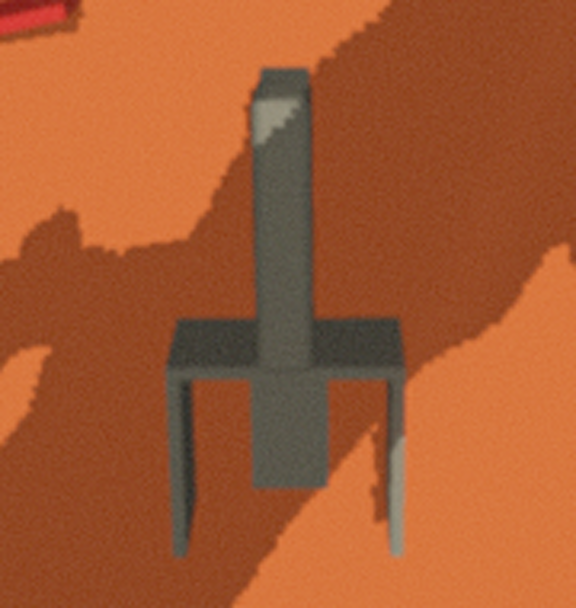

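```bash
python3 - <<'E'
from h import *
d=np.load("w1.npy",allow_pickle=True).item()
C=lambda l:[(220+u/3.2,210+v/3.2) for u,v in l]
h=atz(d,C([(253,99),(311,99),(258,368),(313,368)]),38);print(h.round(1))
a=(h[0]+h[1])/2;b=(h[2]+h[3])/2;print("yaw",np.degrees(np.arctan2(*(b-a)[[1,0]])))
w=atz(d,C([(167,369),(406,369),(180,555),(397,555)]),32.5);print(w.round(1))
print("back outer mid",((w[0]+w[1])/2).round(1),"len y",np.linalg.norm(w[0]-w[1]),"yaw",np.degrees(np.arctan2(*(w[1]-w[0])[[1,0]]))+0)
t=atz(d,C([(252,488),(328,488)]),4);print("tongue front",t.round(1),t.mean(0))
print(dep(d,C([(285,200),(290,430)])).round(1))
E
```

```text
[[ 483.1 -327.8   38. ]
 [ 484.8 -312.8   38. ]
 [ 560.3 -336.3   38. ]
 [ 562.  -321.2   38. ]]
yaw -6.232785395221784
[[ 560.6 -362.6   32.5]
 [ 568.  -295.5   32.5]
 [ 621.3 -367.6   32.5]
 [ 628.3 -303.9   32.5]]
back outer mid [ 564.3 -329.    32.5] len y 67.45524086733121 yaw 83.68325739567767
tongue front [[ 619.  -347.4    4. ]
 [ 621.6 -323.6    4. ]] [ 620.26657459 -335.50032768    4.        ]
[[ 511.6 -322.9   38.7]
 [ 599.6 -333.     4.5]]
```

Call:
{"name": "carry_out", "arguments": {"series": [[[0,0,0,0,0,0.125,5],[0,0,0,0,0,0.25,5],[0,0,0,0,0,0.375,5],[0,0,0,0,0,0.5,5],[0,0,0,0,0,0.625,5]]]}}

```text
clock: 2.75
eef_pos: [460.8, -304.8, 230.7]
tool_rot: [-3.133, -0.002, 2.396]
force: [-0.2, -0.5, -0.6]
width: 50.2
```

Call:
{"name": "carry_out", "arguments": {"series": [[[0,0,0,0,0,0.125,5],[0,0,0,0,0,0.25,5],[0,0,0,0,0,0.375,5],[0,0,0,0,0,0.5,5],[0,0,0,0,0,0.625,5]]]}}

```text
clock: 3.17
eef_pos: [461.0, -304.6, 230.7]
tool_rot: [-3.134, 0.004, 1.772]
force: [0.3, -0.0, -0.4]
width: 50.0
```

Call:
{"name": "carry_out", "arguments": {"series": [[[0,0,0,0,0,0.125,5],[0,0,0,0,0,0.25,5],[0,0,0,0,0,0.375,5],[0,0,0,0,0,0.5,5],[0,0,0,0,0,0.625,5]]]}}

```text
clock: 3.58
eef_pos: [461.0, -304.6, 230.7]
tool_rot: [-3.138, 0.007, 1.147]
force: [0.1, -0.3, -0.2]
width: 49.6
```

Call:
{"name": "carry_out", "arguments": {"series": [[[0,0,0,0,0,0.125,5],[0,0,0,0,0,0.25,5],[0,0,0,0,0,0.375,5],[0,0,0,0,0,0.5,5],[0,0,0,0,0,0.625,5]]]}}

```text
clock: 4.0
eef_pos: [461.0, -304.6, 230.7]
tool_rot: [3.141, 0.008, 0.522]
force: [0.1, -0.9, -0.8]
width: 50.6
```

```bash
sed -i 's/\[np.pi,0,np.pi+np.radians(yaw_obj)\]/[np.pi,0,np.radians(yaw_obj)]/' h.py; python3 - <<'E'
from h import *
go(515.5,-324,110,-6.3)
E
```

```text
shift [ 3.849  4.387 12.042] rv [0.0035 0.0075 0.6319]
```

Call:
{"name": "carry_out", "arguments": {"series": [[[0.8,0.9,2.4,0.001,0.002,0.125,5],[1.6,1.8,4.8,0.002,0.003,0.25,5],[2.4,2.7,7.2,0.002,0.005,0.375,5],[3.2,3.6,9.6,0.003,0.006,0.5,5],[3.85,4.39,12.04,0.0035,0.0075,0.632,5]]]}}

```text
clock: 4.42
eef_pos: [516.6, -323.9, 108.8]
tool_rot: [-3.141, -0.0, -0.103]
force: [0.9, 0.3, 0.4]
width: 49.9
```

Call:
{"name": "carry_out", "arguments": {"series": [[[0,0,0,0,0,0.007,5],[0,0,0,0,0,0.007,5]]]}}

```text
clock: 4.58
eef_pos: [514.7, -323.5, 108.8]
tool_rot: [-3.141, 0.004, -0.101]
force: [-0.2, 0.6, 1.0]
width: 50.2
```

```bash
python3 - <<'E'
from h import *
print(read_state()["qpos"].round(2))
go(515.5,-324,8,-6.3)
d=grab("wrist"); np.save("w2.npy",d,allow_pickle=True); cv2.imwrite("pics/w2.png",d["img"])
E
```

```text
[-0.01  0.94  0.96  1.76 -0.93  0.97 -0.33]
shift [ 0.12   0.042 10.08 ] rv [-0.0002  0.0037  0.0088]
```

View pics/w2.png

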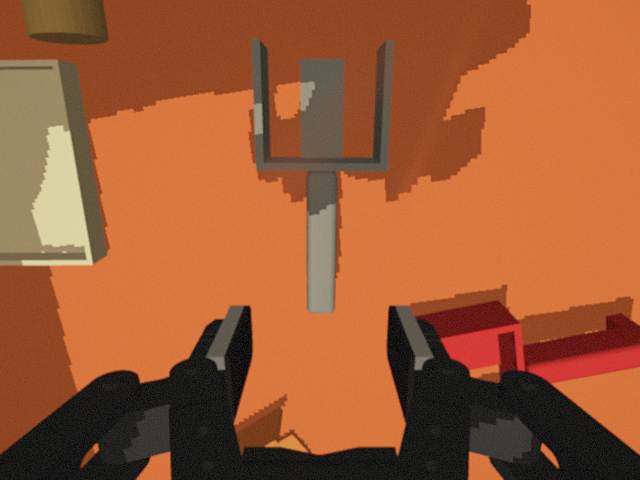

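```bash
python3 - <<'E'
from h import *
d=np.load("w2.npy",allow_pickle=True).item()
def f(n,l,z):
    P=atz(d,l,z); print(n,P.round(1).tolist(),P.mean(0).round(1), "toolframe",(np.linalg.inv(toolT())@np.r_[P.mean(0),1]).round(1))
f("tongue front",[(301,59),(344,59)],4)
f("wall inner back",[(266,159),(378,157)],32.5)
f("wall tips",[(257,40),(391,41)],32.5)
f("handle rear",[(307,311),(335,311)],38)
f("handle front",[(307,172),(336,172)],38)
E
```

```text
tongue front [[620.6, -324.4, 4.0], [618.2, -347.6, 4.0]] [ 619.4 -336.     4. ] toolframe [105.2   0.9 106.4   1. ]
wall inner back [[571.8, -301.9, 32.5], [567.0, -359.3, 32.5]] [ 569.4 -330.6   32.5] toolframe [54.9  0.6 77.9  1. ]
wall tips [[627.5, -305.3, 32.5], [620.7, -368.7, 32.5]] [ 624.1 -337.    32.5] toolframe [110.    1.4  77.9   1. ]
handle rear [[486.8, -313.9, 38.0], [485.2, -329.5, 38.0]] [ 486.  -321.7   38. ] toolframe [-28.9   0.2  72.5   1. ]
handle front [[563.8, -322.4, 38.0], [562.3, -337.0, 38.0]] [ 563.  -329.7   38. ] toolframe [48.5  0.3 72.4  1. ]
```

Call:
{"name": "carry_out", "arguments": {"series": [[[0.1,0.04,2.5,0,0.004,0.009,5],[0.1,0.04,5,0,0.004,0.009,5],[0.1,0.04,7.5,0,0.004,0.009,5],[0.1,0.04,9.5,0,0.004,0.009,5],[0.1,0.04,10.0,0,0.004,0.009,5]]]}}

```text
clock: 5.05
eef_pos: [515.8, -323.9, 9.6]
tool_rot: [-3.14, -0.003, -0.111]
force: [0.1, -0.1, 0.7]
width: 50.2
```

Call:
{"name": "carry_out", "arguments": {"series": [[[0,0,0.15,0,0,0,1.2],[0,0,0.15,0,0,0,1.2],[0,0,0.15,0,0,0,1.2],[0,0,0.15,0,0,0,1.2],[0,0,0.15,0,0,0,1.2]]]}}

```text
clock: 5.47
eef_pos: [517.4, -325.8, 11.0]
tool_rot: [3.14, -0.007, -0.113]
force: [0.2, 1.4, 7.3]
width: 14.9
```

Call:
{"name": "carry_out", "arguments": {"series": [[[0,0,0,0,0,0,1.0],[0,0,0,0,0,0,1.0],[0,0,-0.5,0,0,0,1.0],[0,0,-3,0,0,0,1.0],[0,0,-6,0,0,0,1.0]]]}}

```text
clock: 5.88
eef_pos: [515.1, -323.4, 68.1]
tool_rot: [-3.14, -0.0, -0.113]
force: [0.8, -0.3, -1.5]
width: 15.0
```

```bash
python3 - <<'E'
from h import *
s=read_state();print(s["eef_pos"],s["force"],s["qpos"].round(2))
d=grab("wrist"); np.save("w3.npy",d,allow_pickle=True); cv2.imwrite("pics/w3.png",d["img"])
E
```

```text
[ 515.12644074 -323.43846456   68.06862761] [ 0.76824936 -0.30937921 -1.45443711] [ 0.03  0.97  0.87  1.78 -0.96  0.88 -0.32]
```

View pics/w3.png

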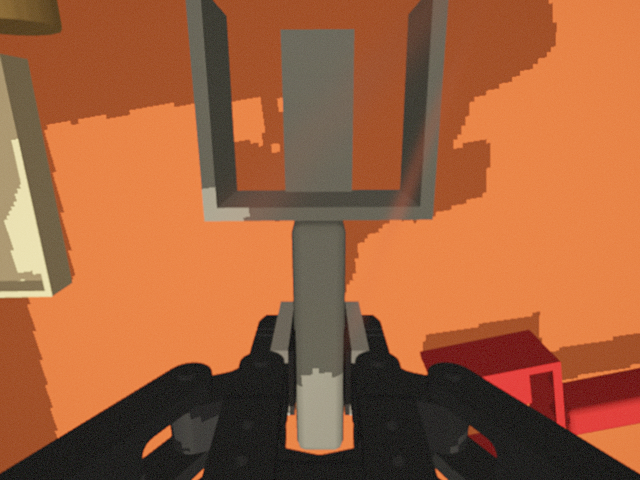

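```bash
python3 - <<'E'
from h import *
d=np.load("w3.npy",allow_pickle=True).item()
Ti=np.linalg.inv(toolT())
P=dep(d,[(318,50),(318,100),(318,150),(205,60),(435,60),(440,15),(203,15),(320,205),(320,250),(320,280)]); 
print((np.c_[P,np.ones(len(P))]@Ti.T)[:,:3].round(1))
E
python3 - <<'E'
from h import *
d=np.load("w3.npy",allow_pickle=True).item()
c=(np.linalg.inv(toolT()))
def f(n,l,ztool):
    # plane at tool z
    r=ray(d,l)@d["T_tool_cam"][:3,:3].T; o=d["T_tool_cam"][:3,3]
    P=o+r*((ztool-o[2])/r[:,2])[:,None]; print(n,P.round(1).tolist())
for dz in(8,):
  f("tongue front",[(282,30),(354,30)],dz-4+2.5)
  f("wall back inner",[(222,191),(418,191)],dz-32.5+2.5)
  f("wall back outer",[(206,220),(433,220)],dz-32.5+2.5)
  f("sides",[(213,60),(430,60),(226,150),(414,150)],dz-32.5+2.5)
E
```

```text
[[ 93.6  -3.8  15.5]
 [ 78.   -3.8  15.3]
 [ 61.4  -3.8  14.8]
 [ 87.4 -33.9 -13.4]
 [ 87.5  27.9 -12.9]
 [ 98.3  28.3 -13.1]
 [ 98.6 -34.1 -11.5]
 [ 47.2  -3.  -10.6]
 [ 35.8  -2.9 -19.7]
 [ 26.4  -2.9 -19.6]]
tongue front [[102.5, -12.0, 6.5], [102.5, 11.2, 6.5]]
wall back inner [[55.0, -28.2, -22.0], [55.0, 28.7, -22.0]]
wall back outer [[46.4, -33.6, -22.0], [46.4, 33.7, -22.0]]
sides [[90.1, -28.3, -22.0], [90.1, 29.5, -22.0], [66.7, -26.3, -22.0], [66.7, 26.8, -22.0]]
```

```bash
python3 - <<'E'
from h import *
d=np.load("w2.npy",allow_pickle=True).item()
print(dep(d,[(320,250),(320,220),(322,100),(322,140),(290,100),(200,200),(260,80)]).round(1))
d=grab("wrist");print(read_state()["eef_pos"])
print(dep(d,[(318,100),(260,110),(150,200),(320,250)]).round(1))
print(dep(d,[(250,30),(390,150),(100,330),(150,200),(500,200)]).round(1))
cv2.imwrite("pics/w3b.png",d["img"])
s=grab("scene");crop(s,130,220,290,340,5,"s3.png")
E
```

```text
[[ 522.  -324.8   38.4]
 [ 538.4 -326.4   38.4]
 [ 598.4 -333.7    3.9]
 [ 576.9 -331.5    5.1]
 [ 600.3 -315.7    0.7]
 [ 548.8 -254.2    0. ]
 [ 609.8 -304.1   32.2]]
[ 518.13792857 -327.46484406   73.49396585]
[[ 5.984e+02 -3.359e+02  6.870e+01]
 [ 6.000e+02 -3.073e+02  5.000e-01]
 [ 5.620e+02 -2.428e+02  2.000e-01]
 [ 5.557e+02 -3.315e+02  1.020e+02]]
[[ 6.362e+02 -3.081e+02  6.000e-01]
 [ 5.734e+02 -3.700e+02  6.000e-01]
 [ 4.909e+02 -1.969e+02  2.000e-01]
 [ 5.620e+02 -2.428e+02  2.000e-01]
 [ 5.411e+02 -4.261e+02  6.000e-01]]
```

View pics/s3.png

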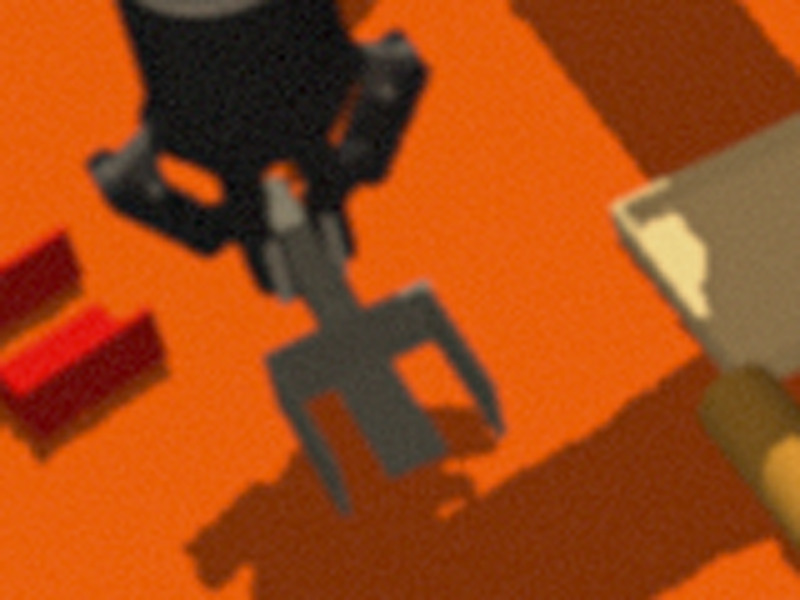

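```bash
python3 - <<'E'
from h import *
print(read_state()["eef_pos"],read_state()["tool_rot"])
d=grab("wrist"); np.save("w3.npy",d,allow_pickle=True); cv2.imwrite("pics/w3d.png",d["img"])
print(read_state()["eef_pos"])
Ti=np.linalg.inv(toolT())
P=dep(d,[(318,30),(318,50),(318,100),(318,150),(318,170),(320,240),(320,280)]); 
print((np.c_[P,np.ones(len(P))]@Ti.T)[:,:3].round(1))
crop(d,180,0,460,240,2.8,"w3c.png")
E
```

```text
[ 517.5166773  -326.08528469   71.33849703] [ 3.13855863 -0.00803319 -0.11280455]
[ 516.85252356 -324.76231018   69.64015373]
[[103.5   0.9   5.6]
 [ 97.5   0.9   5.4]
 [ 81.9   0.9   5.3]
 [ 65.3   0.9   5.5]
 [ 58.4   0.9   5.6]
 [ 42.4   1.4 -28.8]
 [ 30.1   1.4 -29. ]]
```

View pics/w3c.png

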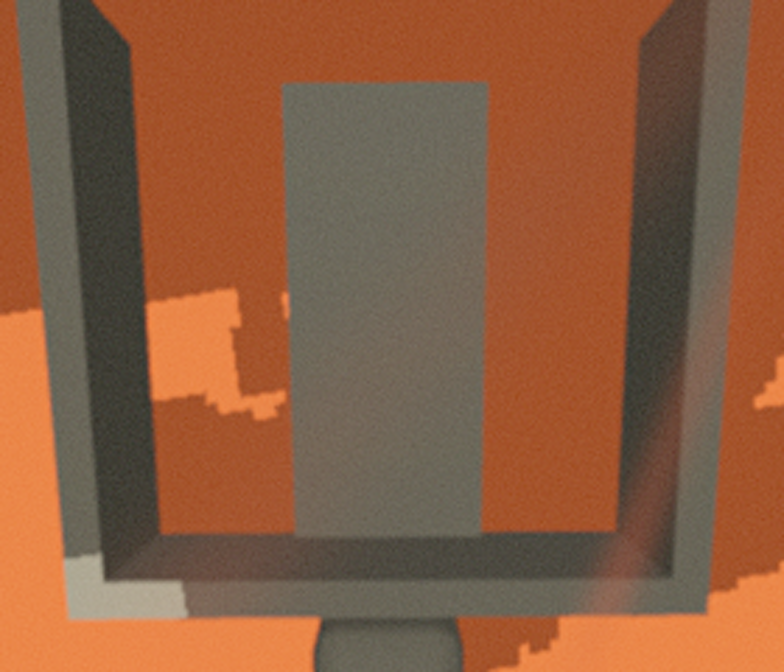

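```bash
cat >> h.py <<'E'
def toolplane(d,l,zt):
    r=ray(d,l)@d["T_tool_cam"][:3,:3].T; o=d["T_tool_cam"][:3,3]
    return o+r*((zt-o[2])/r[:,2])[:,None]
E
python3 - <<'E'
from h import *
d=np.load("w3.npy",allow_pickle=True).item()
C=lambda l:[(180+u/2.8,v/2.8) for u,v in l]
print("tongue f",toolplane(d,C([(283,83),(488,83)]),5.4).round(1).tolist())
print("tongue b (z5.4)",toolplane(d,C([(295,536),(482,534)]),5.4).round(1).tolist())
print("back inner rim",toolplane(d,C([(104,580),(673,577)]),-23.1).round(1).tolist())
print("back outer rim",toolplane(d,C([(68,619),(708,613)]),-23.1).round(1).tolist())
print("side inner",toolplane(d,C([(63,20),(708,20)]),-23.1).round(1).tolist())
E
```

```text
tongue f [[102.4, -12.2, 5.4], [102.4, 11.2, 5.4]]
tongue b (z5.4) [[50.2, -12.0, 5.4], [50.5, 11.8, 5.4]]
back inner rim [[50.5, -29.7, -23.1], [50.8, 29.4, -23.1]]
back outer rim [[46.3, -33.8, -23.1], [47.0, 33.4, -23.1]]
side inner [[102.4, -29.8, -23.1], [102.5, 29.0, -23.1]]
```

```bash
python3 - <<'E'
from h import *
print(read_state()["eef_pos"])
go(420,-150,130,-6.3);go(413,165,130,-10.7)
E
```

```text
[ 516.85252356 -324.76231018   69.64015373]
shift [-11.554 -16.273  -6.113] rv [ 0.0007 -0.0056 -0.0027]
shift [-15.789 -47.494  -6.159] rv [ 0.0005 -0.0056  0.0741]
```

Call:
{"name": "carry_out", "arguments": {"series": [[[-1.5,-1,-2,0,0,0,1.0],[-4,-3,-4,0,0,0,1.0],[-7,-6,-6,0,0,0,1.0],[-9.5,-9.5,-6.2,0,0,0,1.0],[-11.5,-13,-6.2,0,0,0,1.0]]]}}

```text
clock: 6.5
eef_pos: [416.4, -186.4, 130.4]
tool_rot: [3.141, -0.004, -0.116]
force: [0.6, 0.9, -1.9]
width: 15.0
```

```bash
python3 - <<'E'
from h import *
s=read_state();print(s["eef_pos"],s["qpos"].round(2),s["width"])
go(413,165,130,-10.7)
E
```

```text
[ 416.4457515  -186.36547215  130.41846039] [-0.25  0.74  0.96  2.16 -0.94  0.75 -0.33] 14.986913757527924
shift [-4.3950e+00 -3.4862e+01  1.0000e-03] rv [ 0.0006 -0.0038  0.0711]
```

Call:
{"name": "carry_out", "arguments": {"series": [[[-0.4,-4,0,0,0,0.01,1.0],[-0.9,-7.8,0,0,0,0.02,1.0],[-1.4,-11.6,0,0,0,0.03,1.0],[-1.8,-15.4,0,0,0,0.04,1.0],[-2.3,-19.2,0,0,0,0.04,1.0]]]}}

```text
clock: 6.92
eef_pos: [416.3, 8.5, 129.3]
tool_rot: [3.141, -0.002, -0.153]
force: [2.0, 1.2, -1.2]
width: 14.9
```

```bash
python3 - <<'E'
from h import *
s=read_state();print(s["eef_pos"],s["qpos"].round(2),s["width"])
go(413,165,130,-10.7)
E
```

```text
[416.32539958   8.53411248 129.30641253] [-0.73  0.72  1.01  2.26 -1.01  0.72 -0.71] 14.919799954562594
shift [ -2.72  -15.412  -0.082] rv [ 0.0003 -0.0024  0.0333]
```

Call:
{"name": "carry_out", "arguments": {"series": [[[-0.7,-4,0,0,0,0.01,1.0],[-1.4,-8,0,0,0,0.02,1.0],[-2,-11.5,0,0,0,0.033,1.0],[-2.5,-14.3,0,0,0,0.033,1.0],[-2.7,-15.4,0,0,0,0.033,1.0]]]}}

```text
clock: 7.33
eef_pos: [412.2, 167.8, 128.4]
tool_rot: [-3.141, -0.0, -0.179]
force: [-0.1, -0.4, -1.7]
width: 15.4
```

Call:
{"name": "carry_out", "arguments": {"series": [[[0,0,0,0,0,0,1.0],[0,0,0,0,0,0,1.0],[0,0,0,0,0,0,1.0]]]}}

```text
clock: 7.58
eef_pos: [413.7, 161.6, 129.5]
tool_rot: [3.14, -0.004, -0.188]
force: [-0.0, -0.3, -2.9]
width: 15.1
```

```bash
python3 - <<'E'
from h import *
s=read_state();print(s["eef_pos"],s["qpos"].round(2),s["tool_rot"])
d=grab("wrist"); np.save("w4.npy",d,allow_pickle=True); cv2.imwrite("pics/w4.png",d["img"])
print(read_state()["eef_pos"])
E
```

```text
[413.72662063 161.56540219 129.5453416 ] [-1.09  0.78  1.06  2.19 -1.01  0.8  -1.11] [ 3.14027659 -0.00362342 -0.18750151]
[413.90088645 161.30125864 129.68504703]
```

View pics/w4.png

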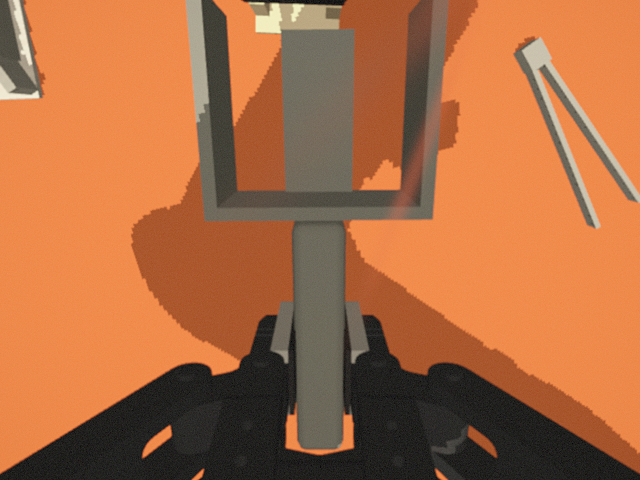

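```bash
python3 - <<'E'
from h import *
go(487.4,152.7,125,-10.7)
E
```

```text
shift [ 7.379 -0.533  0.496] rv [ 0.001  -0.0038 -0.0018]
```

Call:
{"name": "carry_out", "arguments": {"series": [[[1.5,-0.1,0,0,-0.003,0,1.0],[3.5,-0.3,0,0,-0.003,0,1.0],[5.5,-0.4,0.3,0,-0.003,0,1.0],[6.8,-0.5,0.5,0,-0.003,0,1.0],[7.4,-0.5,0.5,0,-0.003,0,1.0]]]}}

```text
clock: 8.05
eef_pos: [489.8, 151.9, 125.0]
tool_rot: [3.141, -0.003, -0.189]
force: [-0.7, 0.3, -2.3]
width: 15.0
```

Call:
{"name": "carry_out", "arguments": {"series": [[[0,0,0,0,0,0,1.0],[0,0,0,0,0,0,1.0],[0,0,0,0,0,0,1.0],[0,0,0,0,0,0,1.0]]]}}

```text
clock: 8.38
eef_pos: [486.7, 154.0, 125.1]
tool_rot: [-3.141, 0.0, -0.186]
force: [-0.4, 0.3, -2.4]
width: 14.9
```

```bash
python3 - <<'E'
from h import *
s=read_state();print(s["eef_pos"],s["qpos"].round(2),s["tool_rot"])
d=grab("wrist"); np.save("w5.npy",d,allow_pickle=True); crop(d,180,0,460,240,2.8,"w5.png")
print(read_state()["eef_pos"])
E
```

```text
[486.67806704 154.00998071 125.08195103] [-0.97  0.85  1.04  2.02 -0.98  0.89 -1.13] [-3.14140995e+00  1.97826744e-04 -1.86491134e-01]
[486.84991385 154.1818677  125.12154598]
```

View pics/w5.png

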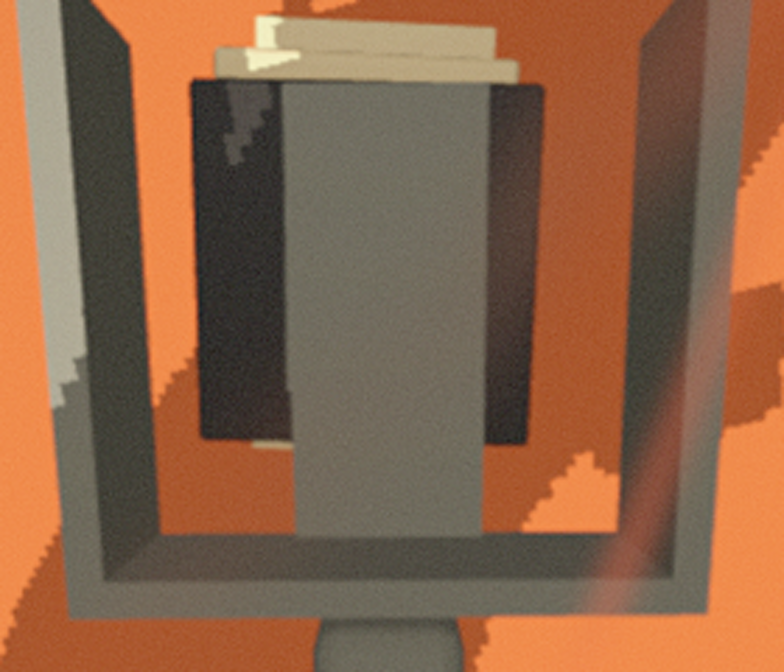

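```bash
python3 - <<'E'
from h import *
d=np.load("w5.npy",allow_pickle=True).item()
C=lambda l:[(180+u/2.8,v/2.8) for u,v in l]
P=dep(d,C([(240,300),(510,350),(400,70),(400,42)]));print(P.round(1))
Q=toolplane(d,C([(192,80),(544,86),(527,444),(202,438)]),125.1-80)
print(Q.round(1),Q.mean(0),np.linalg.norm(Q-np.roll(Q,1,0),axis=1))
print([np.degrees(np.arctan2(*(Q[a]-Q[b])[[1,0]])) for a,b in((0,3),(1,2),(1,0),(2,3))])
B=toolplane(d,C([(216,49),(518,60)]),125.1-64);print(B)
E
```

```text
[[569.1 161.7  80.3]
 [554.3 122.5  80.4]
 [598.5 131.3  64.9]
 [614.7 127.8   4.5]]
[[110.  -28.7  45.1]
 [109.2  22.3  45.1]
 [ 58.   21.6  45.1]
 [ 58.9 -29.6  45.1]] [84.02849182 -3.58380163 45.1       ] [51.01486523 51.05339776 51.16102722 51.20944492]
[np.float64(0.9925170063170144), np.float64(0.8176276652897941), np.float64(90.8650013235134), np.float64(91.02865694718548)]
[[117.26610435 -27.17400724  61.1       ]
 [115.7332126   20.04636114  61.1       ]]
```

```bash
cat >> h.py <<'E'
CAR=(79.2,-0.3,-0.35)  # well in tool x,y, angle deg (about tool z)
def pose2(x,y,a):
    a=np.radians(a);return np.array([[np.cos(a),-np.sin(a),x],[np.sin(a),np.cos(a),y],[0,0,1]])
def obj_world(tx,ty,ta,T=None):
    """object in tool plane -> world x,y,yaw deg"""
    T=toolT() if T is None else T
    yaw=np.degrees(np.arctan2(T[1,0],T[0,0])); p=T[:3,:3]@[tx,ty,0]+T[:3,3]
    return p[0],p[1],yaw-ta
def tcp_for(wx,wy,wyaw):
    """TCP so carrier well at wx,wy with carrier yaw wyaw"""
    yaw=wyaw+CAR[2]; c,s=np.cos(np.radians(yaw)),np.sin(np.radians(yaw))
    dx=np.array([c,s]);dy=np.array([s,-c])  # tool y
    p=np.array([wx,wy])-CAR[0]*dx-CAR[1]*dy
    return p[0],p[1],yaw
def goto_well(wx,wy,wyaw,under,off=(0,0)):
    a=np.radians(wyaw); wx+=off[0]*np.cos(a)-off[1]*np.sin(a); wy+=off[0]*np.sin(a)+off[1]*np.cos(a)
    x,y,yw=tcp_for(wx,wy,wyaw); go(x,y,under+9.4,yw)
E
python3 - <<'E'
from h import *
r=obj_world(84.2,-3.1,0.9);print(r)
for o in(-75,-25,0): goto_well(*r,16,(o,0))
goto_well(*r,115,(-75,0))
E
```

```text
(np.float64(570.1688323408634), np.float64(141.64361486762758), np.float64(-11.566456415986128))
shift [-6.998 -0.568  9.972] rv [-0.0003 -0.0001  0.0218]
shift [-1.999 -0.489  9.972] rv [-0.0003 -0.0001  0.0218]
shift [ 0.501 -0.45   9.972] rv [-0.0003 -0.0001  0.0218]
shift [-6.998 -0.571  0.072] rv [-0.0003 -0.0001  0.0218]
```

Call:
{"name": "carry_out", "arguments": {"series": [[[-1.2,-0.1,0,0,0,0.005,1.0],[-3,-0.3,0,0,0,0.01,1.0],[-5,-0.5,0,0,0,0.02,1.0],[-6.5,-0.57,0,0,0,0.022,1.0],[-7,-0.57,0,0,0,0.022,1.0]]]}}

```text
clock: 8.85
eef_pos: [416.7, 173.5, 124.8]
tool_rot: [-3.141, 0.003, -0.207]
force: [-0.9, -0.1, -1.5]
width: 15.3
```

Call:
{"name": "carry_out", "arguments": {"series": [[[0,0,1.5,0,0,0,1.0],[0,0,4,0,0,0,1.0],[0,0,7,0,0,0,1.0],[0,0,9.3,0,0,0,1.0],[0,0,9.95,0,0,0,1.0]]]}}

```text
clock: 9.27
eef_pos: [418.7, 174.2, 23.4]
tool_rot: [-3.139, 0.003, -0.206]
force: [-0.2, -0.2, -2.5]
width: 15.2
```

Call:
{"name": "carry_out", "arguments": {"series": [[[0,0,0,0,0,0,1.0],[0,0,0,0,0,0,1.0],[0,0,0,0,0,0,1.0],[0,0,0,0,0,0,1.0],[0,0,0,0,0,0,1.0]]]}}

```text
clock: 9.68
eef_pos: [420.7, 172.5, 26.1]
tool_rot: [3.141, -0.003, -0.208]
force: [-0.0, 0.1, -1.1]
width: 14.8
```

```bash
python3 - <<'E'
from h import *
s=read_state();print(s["eef_pos"],s["qpos"].round(2),s["tool_rot"])
goto_well(570.2,141.6,-11.57,16,(-75,0))
goto_well(570.2,141.6,-11.57,16,(0,0))
d=grab("wrist"); np.save("w6.npy",d,allow_pickle=True); cv2.imwrite("pics/w6.png",d["img"])
E
```

```text
[420.68411712 172.50512241  26.11501619] [-0.77  0.8   0.49  2.21 -1.09  0.39 -1.14] [ 3.14129477e+00 -2.69830120e-03 -2.07684270e-01]
shift [-0.153  0.011  0.071] rv [ 0.0003 -0.0027  0.0004]
shift [ 7.347 -0.032  0.091] rv [ 0.0003 -0.0027  0.0004]
```

View pics/w6.png

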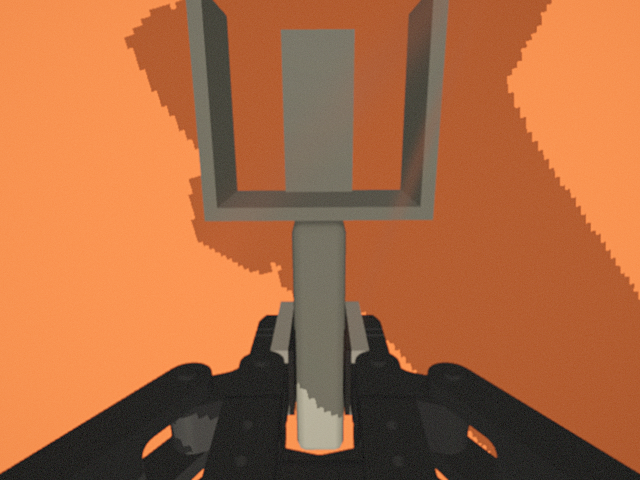

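Call:
{"name": "carry_out", "arguments": {"series": [[[1,0,0.05,0,-0.002,0,1.0],[2.2,0,0.05,0,-0.002,0,1.0],[3.4,0,0.05,0,-0.002,0,1.0],[4.5,-0.02,0.05,0,-0.002,0,1.0],[5,-0.02,0.05,0,-0.002,0,1.0]]]}}

```text
clock: 10.15
eef_pos: [471.7, 161.7, 25.3]
tool_rot: [3.141, -0.002, -0.208]
force: [0.6, 0.5, -1.8]
width: 15.4
```

Call:
{"name": "carry_out", "arguments": {"series": [[[0,0,0,0,0,0,1.0],[0,0,0,0,0,0,1.0],[0,0,0,0,0,0,1.0]]]}}

```text
clock: 10.4
eef_pos: [468.1, 162.5, 24.9]
tool_rot: [3.141, 0.003, -0.208]
force: [-0.0, -0.5, -2.3]
width: 15.1
```

```bash
python3 - <<'E'
from h import *
s=read_state();print(s["eef_pos"],s["qpos"].round(2),s["tool_rot"],s["force"])
goto_well(570.2,141.6,-11.57,16,(0,0))
d=grab("wrist"); np.save("w7.npy",d,allow_pickle=True); crop(d,180,0,460,240,2.8,"w7.png")
E
```

```text
[468.06783691 162.49173377  24.89390272] [-0.75  0.85  0.56  2.1  -1.    0.49 -1.19] [ 3.14137859e+00  2.53592860e-03 -2.07969757e-01] [-0.00517127 -0.49389323 -2.32178013]
shift [ 2.504 -0.035 -0.057] rv [0.0002 0.0025 0.0001]
```

View pics/w7.png

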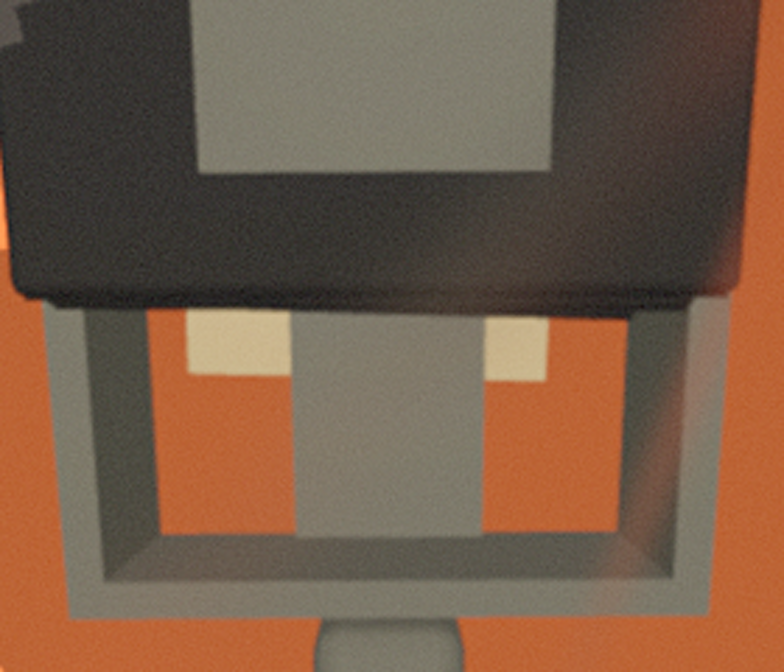

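```bash
python3 - <<'E'
from h import *
d=np.load("w7.npy",allow_pickle=True).item()
C=lambda l:[(180+u/2.8,v/2.8) for u,v in l]
Q=toolplane(d,C([(187,374),(547,381),(188,315),(548,322)]),20.9);print(Q.round(1),Q[:2].mean(0))
print(dep(d,C([(230,340),(515,350),(380,100)])).round(1))
d5=np.load("w5.npy",allow_pickle=True).item()
B=toolplane(d5,C([(216,49),(518,60)]),125.1-64);print(B.round(1))
crop(d,230,90,410,150,4.4,"w7b.png")
E
```

```text
[[ 69.6 -27.5  20.9]
 [ 68.7  21.2  20.9]
 [ 77.2 -26.9  20.9]
 [ 76.3  21.   20.9]] [69.12725029 -3.12376492 20.9       ]
[[544.8 168.2   4.3]
 [535.7 131.2   4.9]
 [556.6 144.6  81.1]]
[[117.3 -27.2  61.1]
 [115.7  20.   61.1]]
```

View pics/w7b.png

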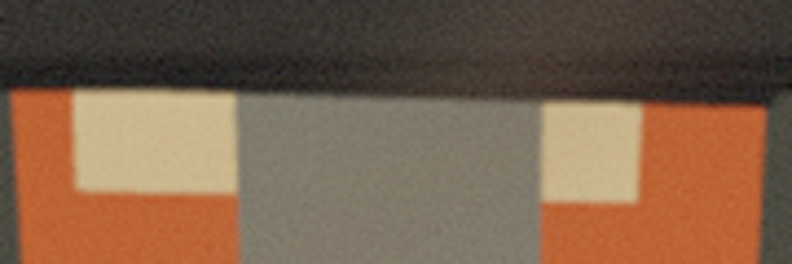

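```bash
python3 - <<'E'
from h import *
goto_well(569.8,142.8,-12.7,16,(-18,0))
goto_well(569.8,142.8,-12.7,16,(0,0))
E
```

```text
shift [ 0.644 -0.319 -0.048] rv [0.0001 0.0025 0.0198]
shift [ 2.444 -0.294 -0.052] rv [0.0001 0.0025 0.0198]
```

Call:
{"name": "carry_out", "arguments": {"series": [[[0,-0.1,0,0,0,0.007,1.0],[0.2,-0.2,0,0,0.002,0.014,1.0],[0.8,-0.3,0,0,0.002,0.02,1.0],[1.4,-0.3,0,0,0.002,0.02,1.0],[2.0,-0.3,0,0,0.002,0.02,1.0]]]}}

```text
clock: 10.87
eef_pos: [490.2, 161.1, 25.1]
tool_rot: [3.142, -0.002, -0.228]
force: [-0.1, -0.5, -2.4]
width: 14.8
```

Call:
{"name": "carry_out", "arguments": {"series": [[[0.2,0,0,0,0,0,1.0],[0.4,0,0,0,0,0,1.0],[0.4,0,0,0,0,0,1.0],[0.4,0,0,0,0,0,1.0]]]}}

```text
clock: 11.2
eef_pos: [493.0, 160.1, 25.0]
tool_rot: [3.141, -0.001, -0.228]
force: [0.5, 0.6, -1.2]
width: 15.1
```

```bash
python3 - <<'E'
from h import *
s=read_state();print(s["eef_pos"],s["qpos"].round(2),s["tool_rot"],s["force"])
goto_well(569.8,142.8,-12.7,16,(0,0))
d=grab("wrist"); np.save("w8.npy",d,allow_pickle=True); cv2.imwrite("pics/w8.png",d["img"])
E
```

```text
[492.97500709 160.11060013  24.95536715] [-0.74  0.87  0.59  2.04 -0.98  0.54 -1.23] [ 3.14138235e+00 -5.55742005e-04 -2.28348416e-01] [ 0.45794858  0.61055096 -1.16993559]
shift [-0.045 -0.018 -0.044] rv [ 0.0002 -0.0006 -0.0006]
```

View pics/w8.png

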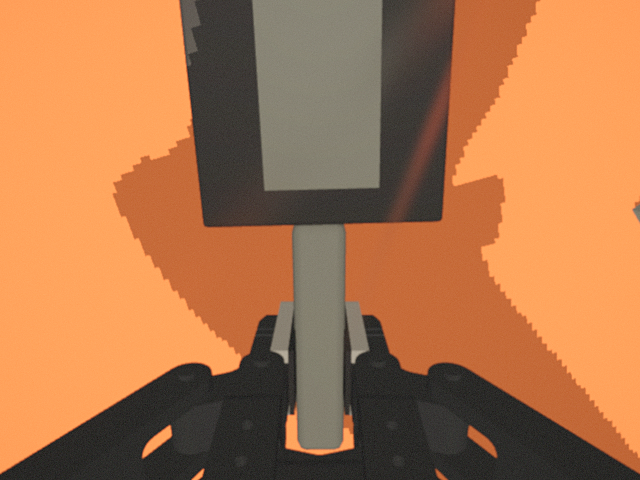

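```bash
python3 - <<'E'
from h import *
d=np.load("w8.npy",allow_pickle=True).item()
print(toolplane(d,[(205,226),(442,220)],24.95-80).round(1))
E
```

```text
[[ 53.  -24.8 -55. ]
 [ 54.3  26.3 -55. ]]
```

Call:
{"name": "carry_out", "arguments": {"series": [[[0,0,-0.4,0,0,0,1.0],[0,0,-0.8,0,0,0,1.0],[0,0,-1.2,0,0,0,1.0],[0,0,-1.6,0,0,0,1.0],[0,0,-2.0,0,0,0,1.0]]]}}

```text
clock: 11.67
eef_pos: [492.9, 160.3, 45.5]
tool_rot: [-3.142, -0.001, -0.228]
force: [0.3, 0.2, -3.7]
width: 15.4
```

Call:
{"name": "carry_out", "arguments": {"series": [[[0,0,-0.4,0,0,0,1.0],[0,0,-0.8,0,0,0,1.0],[0,0,-1.2,0,0,0,1.0],[0,0,-1.4,0,0,0,1.0],[0,0,-1.5,0,0,0,1.0]]]}}

```text
clock: 12.08
eef_pos: [493.3, 160.3, 60.5]
tool_rot: [-3.141, -0.001, -0.228]
force: [-0.7, -0.1, -4.0]
width: 14.3
```

```bash
python3 - <<'E'
from h import *
s=read_state();print(s["eef_pos"],s["qpos"].round(2),s["tool_rot"],s["force"])
d=grab("wrist"); np.save("w9.npy",d,allow_pickle=True); cv2.imwrite("pics/w9.png",d["img"])
d=grab("scene"); crop(d,310,150,470,270,5,"s9.png")
print(read_state()["eef_pos"])
E
```

```text
[493.26153905 160.29362998  60.45306259] [-0.78  0.82  0.66  2.03 -0.91  0.61 -1.29] [-3.14142628e+00 -1.35534034e-03 -2.28129840e-01] [-0.65236979 -0.06869833 -3.95925001]
[493.16197506 160.29161591  60.19129515]
```

View pics/w9.png

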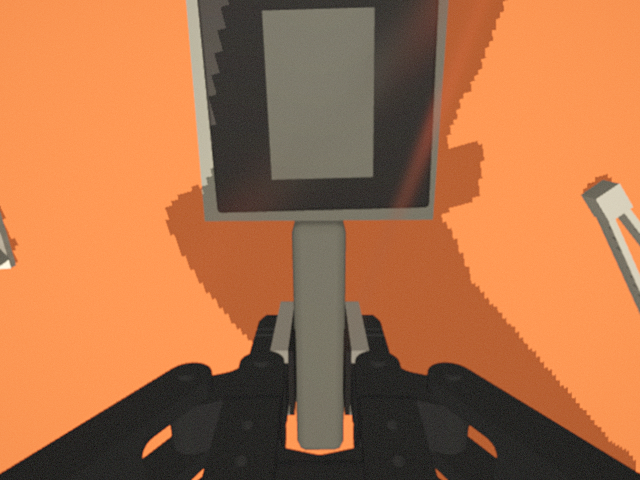

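View pics/s9.png

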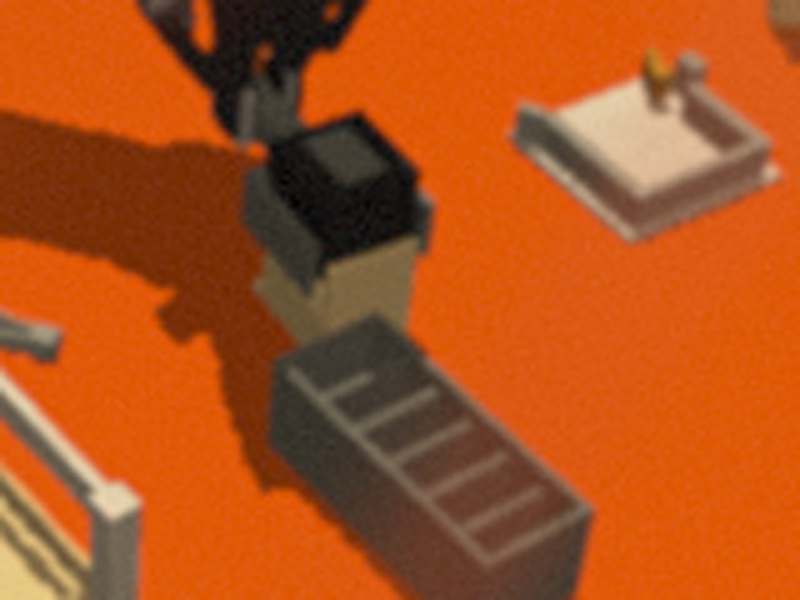

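```bash
python3 - <<'E'
from h import *
d=np.load("w9.npy",allow_pickle=True).item()
Ti=np.linalg.inv(d["T"]@np.linalg.inv(d["T_tool_cam"]))
px=[(320,20),(320,60),(320,100),(320,150),(320,175),(230,100),(410,100),(320,240),(320,280),(320,300)]
P=dep(d,px);print((np.c_[P,np.ones(len(P))]@Ti.T)[:,:3].round(1))
print(toolplane(d,[(218,212),(433,207)],-44.6).round(1), toolplane(d,[(206,220),(433,218)],-23.1).round(1))
E
```

```text
[[ 95.6   0.  -42.7]
 [ 87.6   0.  -43.2]
 [ 79.2   0.  -42.8]
 [ 68.2   0.1 -43.2]
 [ 62.4   0.1 -42.8]
 [ 79.2 -20.2 -43.1]
 [ 79.3  20.4 -42.8]
 [ 41.8   0.1 -27.4]
 [ 29.3   0.1 -27.1]
 [ 23.1   0.1 -27.7]]
[[ 53.8 -24.4 -44.6]
 [ 55.   27.1 -44.6]] [[ 46.6 -33.4 -23.1]
 [ 47.2  33.3 -23.1]]
```

Call:
{"name": "carry_out", "arguments": {"series": [[[0,0,-0.4,0,0,0,1.0],[0,0,-1.3,0,0,0,1.0],[0,0,-2.6,0,0,0,1.0],[0,0,-4.0,0,0,0,1.0],[0,0,-5,0,0,0,1.0]]]}}

```text
clock: 12.6
eef_pos: [493.4, 160.1, 111.5]
tool_rot: [-3.141, -0.002, -0.229]
force: [-0.4, -0.6, -4.1]
width: 14.9
```

```bash
sed -i 's/under+9.4/under+11/' h.py; python3 - <<'E'
from h import *
s=read_state();print(s["eef_pos"],s["qpos"].round(2))
goto_well(583,-127,-5.4,105,(-8,0))
E
```

```text
[493.44000238 160.05725437 111.52415922] [-0.84  0.75  0.76  2.01 -0.81  0.71 -1.37]
shift [ 6.584 27.079 -0.44 ] rv [-1.000e-04 -1.900e-03 -1.282e-01]
```

Call:
{"name": "carry_out", "arguments": {"series": [[[0.1,0.6,-0.1,0,0,0,1.0],[0.4,1.8,-0.2,0,0,-0.008,1.0],[0.8,3.6,-0.4,0,0,-0.016,1.0],[1.4,5.8,-0.4,0,0,-0.025,1.0],[2.0,8.2,-0.4,0,0,-0.035,1.0]]]}}

```text
clock: 13.02
eef_pos: [493.7, 75.4, 113.9]
tool_rot: [3.142, -0.001, -0.191]
force: [-0.4, -0.3, -3.1]
width: 14.9
```

```bash
python3 - <<'E'
from h import *
s=read_state();print(s["eef_pos"],s["qpos"].round(2))
goto_well(583,-127,-5.4,105,(-8,0))
E
```

```text
[493.65518212  75.37718605 113.8955439 ] [-0.67  0.72  0.73  2.05 -0.79  0.67 -1.18]
shift [ 3.931 18.998 -0.207] rv [ 0.0001 -0.0006 -0.0905]
```

Call:
{"name": "carry_out", "arguments": {"series": [[[0.5,2.5,-0.1,0,0,-0.012,1.0],[1.1,5,-0.2,0,0,-0.024,1.0],[1.6,7.6,-0.2,0,0,-0.036,1.0],[2.1,10.2,-0.2,0,0,-0.048,1.0],[2.7,12.8,-0.2,0,0,-0.06,1.0]]]}}

```text
clock: 13.43
eef_pos: [495.1, -56.6, 115.9]
tool_rot: [3.141, -0.0, -0.133]
force: [-0.3, 0.9, -2.3]
width: 14.9
```

Call:
{"name": "carry_out", "arguments": {"series": [[[0.5,2.3,0,0,0,-0.01,1.0],[0.8,4.2,0,0,0,-0.02,1.0],[1.1,5.4,0,0,0,-0.03,1.0],[1.2,6.0,0,0,0,-0.03,1.0],[1.2,6.2,0,0,0,-0.03,1.0]]]}}

```text
clock: 13.85
eef_pos: [499.1, -119.6, 116.1]
tool_rot: [3.141, -0.001, -0.106]
force: [0.7, 0.1, -3.4]
width: 15.4
```

Call:
{"name": "carry_out", "arguments": {"series": [[[0,0,0,0,0,0,1.0],[0,0,0,0,0,0,1.0],[0,0,0,0,0,0,1.0],[0,0,0,0,0,0,1.0],[0,0,0,0,0,0,1.0]]]}}

```text
clock: 14.27
eef_pos: [499.6, -117.1, 116.1]
tool_rot: [-3.141, -0.001, -0.102]
force: [-0.9, 0.8, -2.8]
width: 15.2
```

```bash
python3 - <<'E'
from h import *
s=read_state();print(s["eef_pos"],s["qpos"].round(2),s["tool_rot"])
d=grab("wrist"); np.save("w10.npy",d,allow_pickle=True); cv2.imwrite("pics/w10.png",d["img"])
print(read_state()["eef_pos"])
goto_well(583,-127,-5.4,105,(-8,0))
E
```

```text
[ 499.62188608 -117.13300176  116.07711424] [-0.25  0.71  0.67  2.02 -0.72  0.66 -0.78] [-3.14145739e+00 -7.34813088e-04 -1.01889079e-01]
[ 499.64678839 -117.30293245  116.10418741]
shift [-0.329  0.165  0.01 ] rv [-0.     -0.0008 -0.0017]
```

View pics/w10.png

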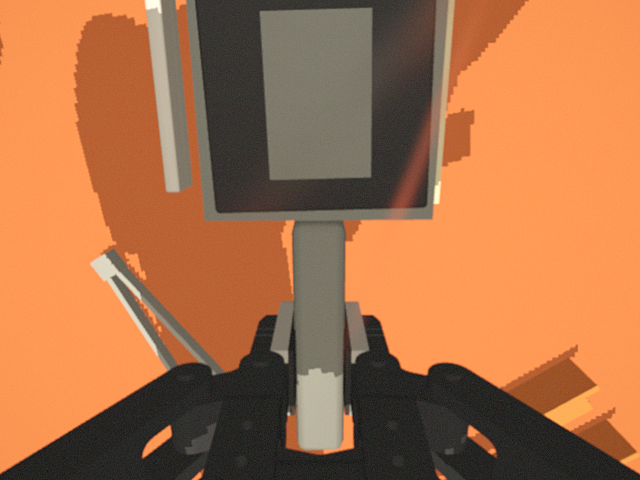

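```bash
python3 - <<'E'
from h import *
d=np.load("w10.npy",allow_pickle=True).item()
crop(d,130,0,250,210,3,"w10c.png")
crop(d,400,0,520,210,3,"w10d.png")
P=dep(d,[(160,60),(165,100),(170,150),(172,180)]);print(P.round(1))
E
```

```text
[[602.4 -65.2  81.9]
 [587.7 -63.9  81.3]
 [568.1 -62.1  81.7]
 [555.9 -60.5  82. ]]
```

View pics/w10c.png

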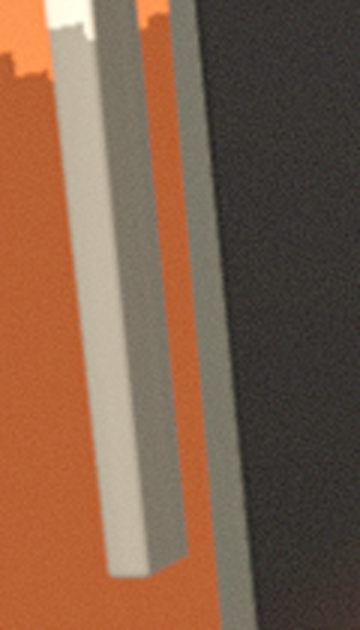

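```bash
python3 - <<'E'
from h import *
d=np.load("w10.npy",allow_pickle=True).item()
T=toolT()
C=lambda l:[(130+u/3,v/3) for u,v in l]
Q=toolplane(d,C([(108,575),(148,575),(50,60),(97,60)]),34.6);print(Q.round(1))
L=toolplane(d,C([(186,550),(142,60)]),54.6);print(L.round(1),"lower edge -y side")
e=(Q[0]+Q[1])/2;f=(Q[2]+Q[3])/2
ang=np.degrees(np.arctan2(*(f-e)[[1,0]]));print("ang",ang)
for a in (ang,): 
  c,s=np.cos(np.radians(a)),np.sin(np.radians(a))
  be=e[:2]+38*np.array([c,s]); print("bar edge mid tool",be, obj_world(be[0],be[1],a))
  # tray origin: tray +y = tool -y
  t=be+64*np.array([-s,c]); w=obj_world(t[0],t[1],a); print("tray",w)
goto_well(*w,105,(-8,0)); goto_well(*w,105,(-8,10))
P=dep(d,[(320,60),(320,150),(320,240),(320,280)]);print((np.c_[P,np.ones(4)]@np.linalg.inv(T).T).round(1))
E
```

```text
[[ 45.1 -65.3  34.6]
 [ 45.1 -59.6  34.6]
 [111.  -65.8  34.6]
 [111.  -59.8  34.6]]
[[ 45.6 -60.   54.6]
 [115.  -60.1  54.6]] lower edge -y side
ang -0.2686151183385313
bar edge mid tool [ 83.11578747 -62.63853002] (np.float64(588.7141963841405), np.float64(-63.46232217565287), np.float64(-5.581499928064745))
tray (np.float64(582.489458955019), np.float64(-127.15888911887703), np.float64(-5.581499928064745))
shift [-0.378  0.159  0.01 ] rv [-0.     -0.0008  0.0014]
shift [-0.383 -0.841  0.01 ] rv [-0.     -0.0008  0.0014]
[[ 87.6  -0.  -42.4   1. ]
 [ 68.2   0.  -42.8   1. ]
 [ 41.5   0.1 -26.6   1. ]
 [ 29.2   0.1 -26.9   1. ]]
```

View pics/w10d.png

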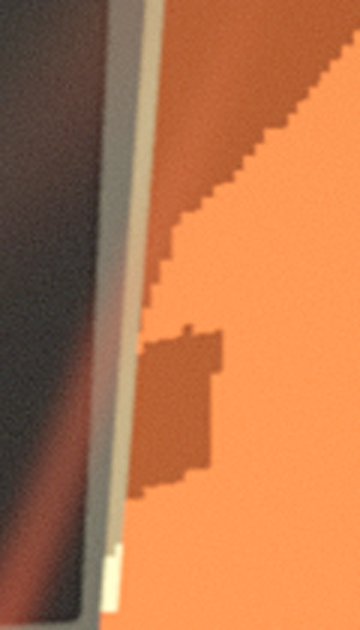

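Call:
{"name": "carry_out", "arguments": {"series": [[[-0.1,0,0.5,0,0,0,1.0],[-0.2,0,1.6,0,0,0,1.0],[-0.3,0,3,0,0,0,1.0],[-0.38,0,4.5,0,0,0,1.0],[-0.38,0,5.8,0,0,0,1.0]]]}}

```text
clock: 14.73
eef_pos: [495.4, -117.3, 57.1]
tool_rot: [3.142, -0.0, -0.103]
force: [1.1, 0.2, -3.9]
width: 15.0
```

Call:
{"name": "carry_out", "arguments": {"series": [[[0,0,1.0,0,0,0,1.0],[0,0,1.7,0,0,0,1.0],[0,0,2.1,0,0,0,1.0],[0,0,2.2,0,0,0,1.0],[0,0,2.2,0,0,0,1.0]]]}}

```text
clock: 15.15
eef_pos: [496.0, -117.8, 36.2]
tool_rot: [3.141, -0.001, -0.103]
force: [-0.0, -0.1, -3.7]
width: 15.2
```

Call:
{"name": "carry_out", "arguments": {"series": [[[0,0,0,0,0,0,1.0],[0,0,0,0,0,0,1.0],[0,0,0,0,0,0,1.0]]]}}

```text
clock: 15.4
eef_pos: [496.2, -117.7, 36.6]
tool_rot: [3.141, -0.002, -0.103]
force: [0.1, -1.0, -2.4]
width: 15.2
```

```bash
python3 - <<'E'
from h import *
s=read_state();print(s["eef_pos"],s["qpos"].round(2),s["tool_rot"])
d=grab("wrist"); np.save("w11.npy",d,allow_pickle=True); cv2.imwrite("pics/w11.png",d["img"])
print(read_state()["eef_pos"])
P=dep(d,[(320,20),(320,60),(320,100),(320,150),(320,240),(320,280)]);print((np.c_[P,np.ones(6)]@np.linalg.inv(d["T"]@np.linalg.inv(d["T_tool_cam"])).T).round(1))
w=(582.5,-127.2,-5.58)
goto_well(*w,23.3,(-8,20));goto_well(*w,23.3,(-8,115))
E
```

```text
[ 496.23395897 -117.68114617   36.58873218] [-0.15  0.82  0.51  2.06 -0.87  0.49 -0.65] [ 3.14129022e+00 -1.85628691e-03 -1.03020936e-01]
[ 496.18714272 -117.61288881   36.52191107]
[[ 95.5   0.2 -43.1   1. ]
 [ 87.6   0.2 -42.7   1. ]
 [ 79.3   0.2 -42.6   1. ]
 [ 68.2   0.2 -43.3   1. ]
 [ 41.7   0.2 -27.2   1. ]
 [ 29.4   0.3 -27.3   1. ]]
shift [-0.047 -1.903  0.222] rv [ 0.0003 -0.0017  0.0006]
shift [ -0.1   -11.403   0.219] rv [ 0.0003 -0.0017  0.0006]
```

View pics/w11.png

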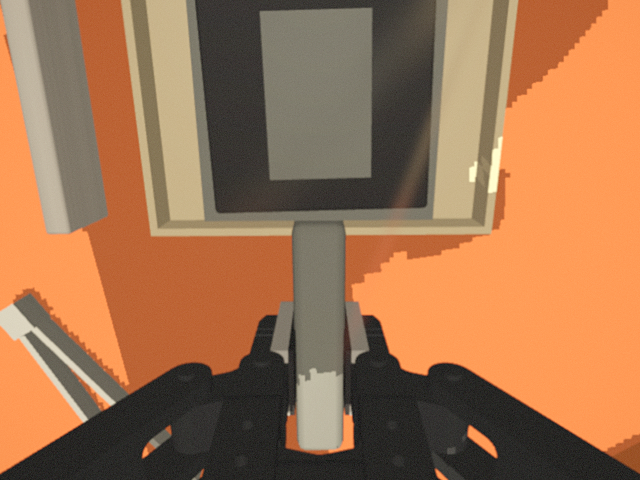

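```bash
python3 - <<'E'
from h import *
d=np.load("w11.npy",allow_pickle=True).item()
print(toolplane(d,[(104,215),(77,0)],36.5-61.5).round(1),toolplane(d,[(48,232),(70,231)],36.5-81.5).round(1))
print(dep(d,[(50,150),(40,100),(57,200)]).round(1))
E
```

```text
[[ 48.6 -62.  -25. ]
 [103.7 -60.7 -25. ]] [[ 48.9 -65.8 -45. ]
 [ 49.2 -60.4 -45. ]]
[[570.5 -63.5  81.9]
 [581.3 -64.4  82. ]
 [559.  -61.6  81.6]]
```

Call:
{"name": "carry_out", "arguments": {"series": [[[-0.1,-0.1,0.1,0,0,0,1.0],[-0.25,-0.4,0.2,0,0,0,1.0],[-0.27,-0.9,0.2,0,0,0,1.0],[-0.27,-1.5,0.2,0,0,0,1.0],[-0.27,-2.1,0.2,0,0,0,1.0]]]}}

```text
clock: 15.87
eef_pos: [495.3, -95.5, 34.1]
tool_rot: [-3.141, -0.001, -0.103]
force: [-0.9, -0.9, -3.7]
width: 15.0
```

Call:
{"name": "carry_out", "arguments": {"series": [[[0,-0.7,0,0,0,0,1.0],[0,-1.5,0,0,0,0,1.0],[0,-2.3,0,0,0,0,1.0],[0,-3.1,0,0,0,0,1.0],[0,-3.6,0,0,0,0,1.0]]]}}

```text
clock: 16.28
eef_pos: [499.1, -58.9, 34.0]
tool_rot: [-3.141, -0.001, -0.102]
force: [-0.6, 0.7, -2.7]
width: 15.0
```

```bash
python3 - <<'E'
from h import *
s=read_state();print(s["eef_pos"],s["qpos"].round(2),s["tool_rot"],s["force"])
d=grab("wrist"); np.save("w12.npy",d,allow_pickle=True); cv2.imwrite("pics/w12.png",d["img"])
w=(582.5,-127.2,-5.58)
goto_well(*w,23.5,(-10.5,115))
E
```

```text
[499.13270686 -58.90703574  34.00703951] [-0.27  0.82  0.51  2.08 -0.9   0.47 -0.74] [-3.14102242e+00 -5.60490373e-04 -1.01711340e-01] [-0.60145788  0.67313562 -2.65559154]
shift [-0.021 -5.434 -0.052] rv [-0.0015 -0.0002  0.003 ]
```

View pics/w12.png

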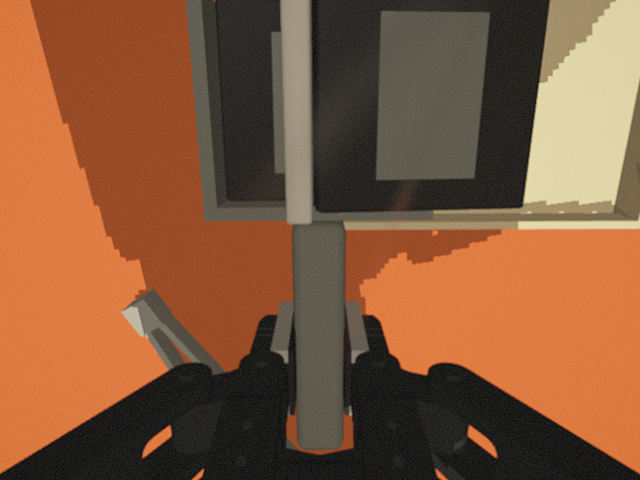

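Call:
{"name": "carry_out", "arguments": {"series": [[[0,-0.7,0,0,0,0,1.0],[0,-1.7,0,0,0,0,1.0],[0,-2.8,0,0,0,0,1.0],[0,-3.9,0,0,0,0,1.0],[0,-4.8,0,0,0,0,1.0]]]}}

```text
clock: 16.75
eef_pos: [504.1, -10.8, 34.0]
tool_rot: [-3.141, -0.001, -0.102]
force: [0.3, 0.6, -2.2]
width: 15.2
```

Call:
{"name": "carry_out", "arguments": {"series": [[[0,-0.5,0,0,0,0,1.0],[0,-0.8,0,0,0,0,1.0],[0,-0.9,0,0,0,0,1.0],[0,-0.9,0,0,0,0,1.0],[0,-0.9,0,0,0,0,1.0]]]}}

```text
clock: 17.17
eef_pos: [505.0, -4.6, 34.2]
tool_rot: [3.141, -0.001, -0.104]
force: [0.1, 0.4, -3.3]
width: 14.8
```

```bash
python3 - <<'E'
from h import *
s=read_state();print(s["eef_pos"],s["qpos"].round(2),s["tool_rot"],s["force"])
d=grab("wrist"); np.save("w13.npy",d,allow_pickle=True); cv2.imwrite("pics/w13.png",d["img"])
d=grab("scene"); crop(d,230,200,390,320,5,"s13.png")
E
```

```text
[504.96062341  -4.63505887  34.19020551] [-0.39  0.82  0.53  2.07 -0.91  0.49 -0.84] [ 3.14076473e+00 -1.22050240e-03 -1.04014509e-01] [ 0.13528451  0.41588855 -3.27155702]
```

View pics/w13.png

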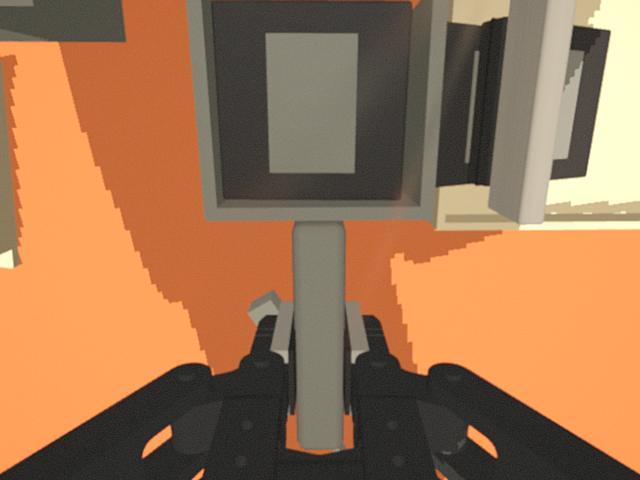

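View pics/s13.png

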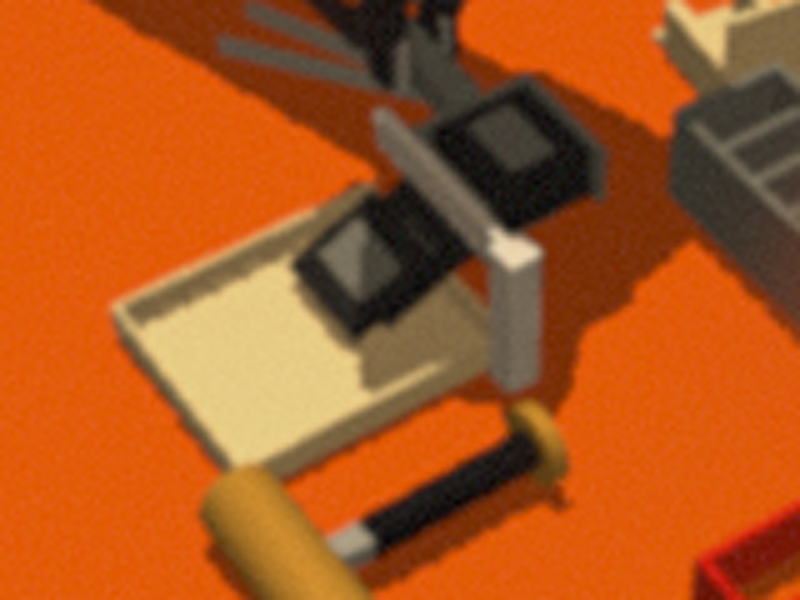

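```bash
python3 - <<'E'
from h import *
d=np.load("w13.npy",allow_pickle=True).item()
crop(d,400,0,640,240,3.3,"w13c.png")
px=[(450,60),(450,120),(465,170),(465,60),(485,100),(590,60),(575,150),(570,80),(420,100),(485,200)]
P=dep(d,px);a=np.radians(-5.58);Rm=np.array([[np.cos(a),np.sin(a)],[-np.sin(a),np.cos(a)]])
print(np.c_[(P[:,:2]-[582.5,-127.2])@Rm.T,P[:,2]].round(1))
E
```

```text
[[  3.7  71.9  31.8]
 [-14.7  70.2  31.1]
 [-31.7  62.6  28.3]
 [  4.   66.4  29.7]
 [ -8.5  59.9  33.1]
 [  5.1  19.3  19.1]
 [-25.7  19.5  19.4]
 [ -1.8  27.6  23.4]
 [ -8.9  84.4  47.6]
 [-47.3  44.3   3.1]]
```

View pics/w13c.png

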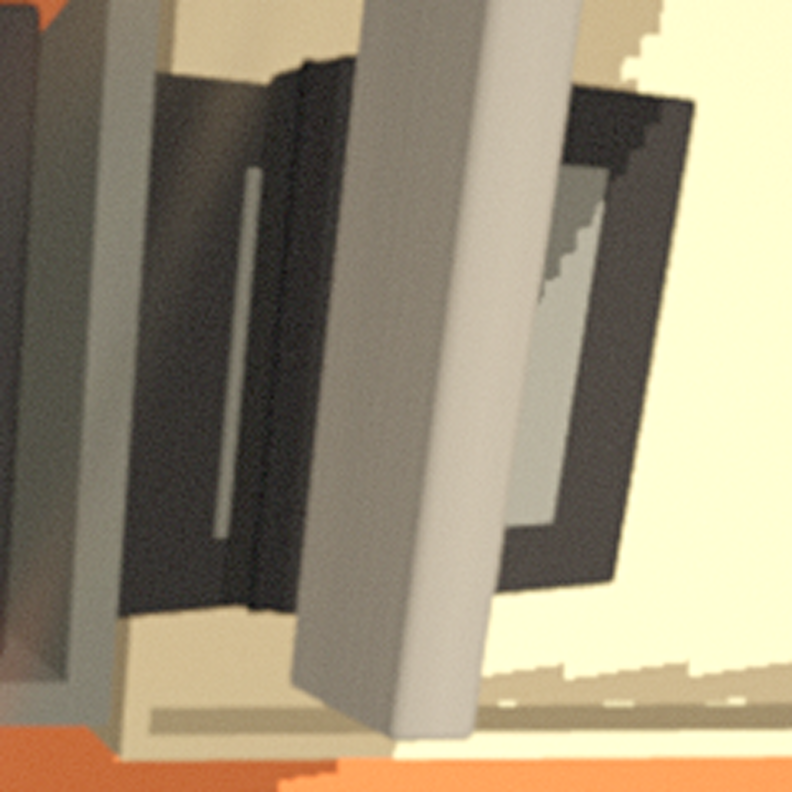

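Call:
{"name": "carry_out", "arguments": {"series": [[[0,-0.3,0,0,0,0,1.0],[0,-0.8,0,0,0,0,1.0],[0,-1.3,0,0,0,0,1.0],[0,-1.6,0,0,0,0,1.0],[0,-1.7,0,0,0,0,1.0]]]}}

```text
clock: 17.68
eef_pos: [506.7, 14.2, 34.0]
tool_rot: [-3.141, -0.001, -0.102]
force: [1.0, 0.0, -2.5]
width: 14.8
```

Call:
{"name": "carry_out", "arguments": {"series": [[[0,0,0,0,0,0,1.0],[0,0,0,0,0,0,1.0],[0,0,0,0,0,0,1.0]]]}}

```text
clock: 17.93
eef_pos: [506.7, 12.7, 34.1]
tool_rot: [3.141, -0.001, -0.103]
force: [0.2, -0.2, -2.4]
width: 14.4
```

```bash
python3 - <<'E'
from h import *
s=read_state();print(s["eef_pos"],s["force"])
d=grab("wrist"); np.save("w14.npy",d,allow_pickle=True); cv2.imwrite("pics/w14.png",d["img"])
d=grab("scene"); crop(d,230,200,390,320,5,"s14.png")
E
```

```text
[506.65166248  12.73001751  34.11361283] [ 0.16260152 -0.24633803 -2.38884261]
```

View pics/w14.png

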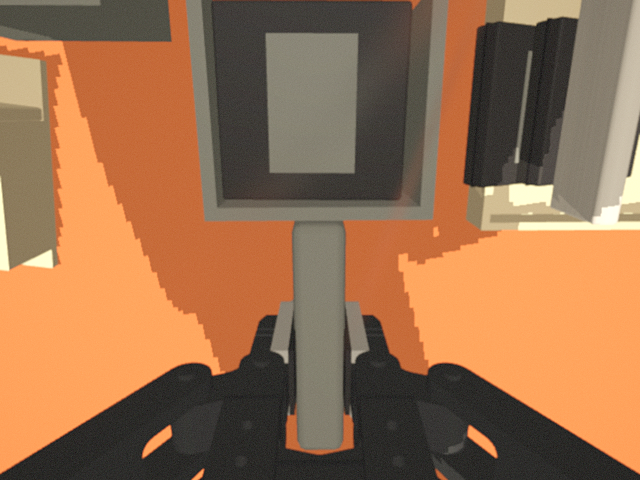

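View pics/s14.png

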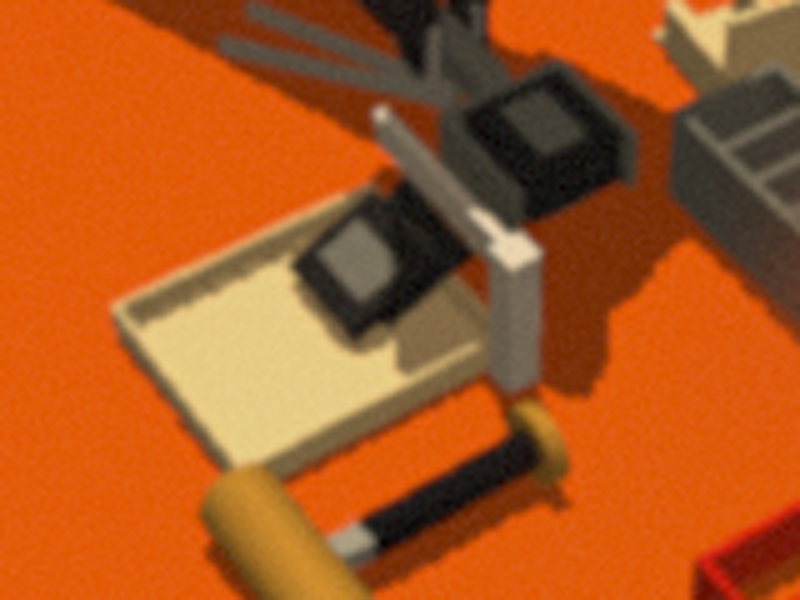

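```bash
python3 - <<'E'
from h import *
d=np.load("w14.npy",allow_pickle=True).item()
crop(d,440,0,640,240,3.3,"w14c.png")
px=[(500,60),(500,100),(510,150),(495,150),(515,60),(480,60),(478,100),(473,160),(480,210)]
P=dep(d,px);a=np.radians(-5.58);Rm=np.array([[np.cos(a),np.sin(a)],[-np.sin(a),np.cos(a)]])
print(np.c_[(P[:,:2]-[582.5,-127.2])@Rm.T,P[:,2]].round(1))
px=[(320,20),(320,60),(320,100),(320,150),(240,100),(390,100),(320,240),(320,280)]
P=dep(d,px);print((np.c_[P,np.ones(8)]@np.linalg.inv(d["T"]@np.linalg.inv(d["T_tool_cam"])).T).round(1)[:,:3])
E
```

```text
[[  3.5  74.   33.2]
 [ -8.5  72.3  32.7]
 [-24.8  65.5  29.2]
 [-24.5  72.   32.3]
 [  3.8  68.2  30.8]
 [  4.1  78.6  28.5]
 [ -8.3  78.2  29.1]
 [-28.1  78.   29.3]
 [-48.9  68.2  15.3]]
[[ 99.7   0.2 -22.2]
 [ 90.    0.2 -22.7]
 [ 80.    0.2 -22.9]
 [ 66.7   0.2 -22.9]
 [ 80.  -21.5 -22.8]
 [ 80.   19.2 -23.1]
 [ 41.6   0.2 -26.8]
 [ 29.3   0.3 -27. ]]
```

View pics/w14c.png

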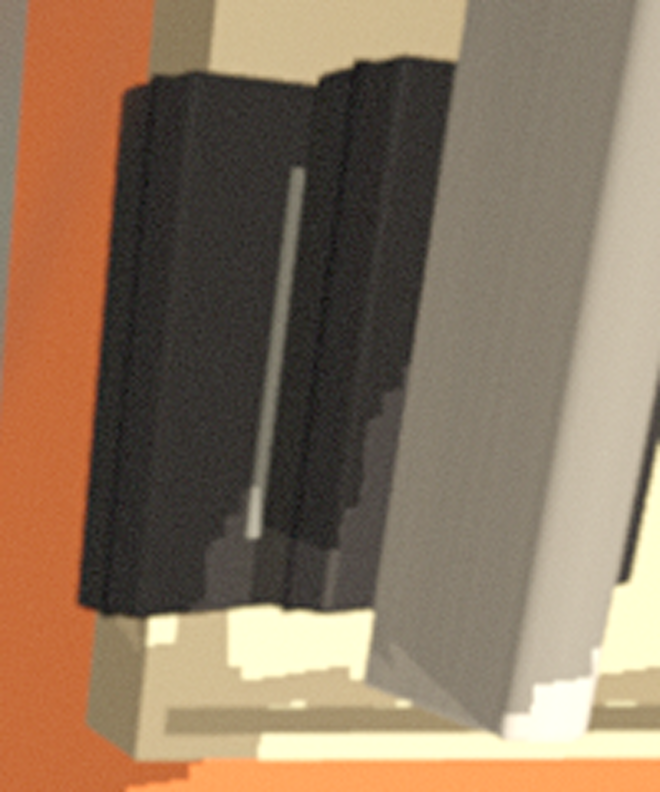

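```bash
python3 - <<'E'
from h import *
w=(582.5,-127.2,-5.58)
goto_well(*w,21.3,(-10.5,118));goto_well(*w,21.3,(-10.5,97))
E
```

```text
shift [-0.055  1.366  0.185] rv [ 0.0004 -0.001  -0.0001]
shift [-0.042  3.466  0.186] rv [ 0.0004 -0.001  -0.0001]
```

Call:
{"name": "carry_out", "arguments": {"series": [[[0,0.3,0.1,0,0,0,1.0],[0,0.8,0.2,0,0,0,1.0],[0,1.2,0.2,0,0,0,1.0],[0,1.6,0.2,0,0,0,1.0],[0,2.0,0.2,0,0,0,1.0]]]}}

```text
clock: 18.45
eef_pos: [504.5, -7.7, 32.1]
tool_rot: [3.141, -0.001, -0.104]
force: [0.3, 0.4, -2.8]
width: 14.9
```

Call:
{"name": "carry_out", "arguments": {"series": [[[0,0.4,0,0,0,0,1.0],[0,0.8,0,0,0,0,1.0],[0,1.2,0,0,0,0,1.0],[0,1.5,0,0,0,0,1.0],[0,1.6,0,0,0,0,1.0]]]}}

```text
clock: 18.87
eef_pos: [503.0, -23.6, 32.2]
tool_rot: [3.141, -0.001, -0.104]
force: [0.1, 0.2, -2.4]
width: 15.2
```

Call:
{"name": "carry_out", "arguments": {"series": [[[0,0,0,0,0,0,1.0],[0,0,0,0,0,0,1.0]]]}}

```text
clock: 19.03
eef_pos: [502.9, -22.7, 32.1]
tool_rot: [-3.142, -0.001, -0.103]
force: [0.9, 0.1, -2.6]
width: 14.9
```

```bash
python3 - <<'E'
from h import *
s=read_state();print(s["eef_pos"],s["force"])
d=grab("wrist"); np.save("w15.npy",d,allow_pickle=True); cv2.imwrite("pics/w15.png",d["img"])
d=grab("scene"); crop(d,230,200,390,320,5,"s15.png")
w=(582.5,-127.2,-5.58)
goto_well(*w,21.3,(-10.5,97))
E
```

```text
[502.94278722 -22.71984965  32.08687515] [ 0.90637852  0.08370825 -2.56213868]
shift [-0.039 -0.07  -0.023] rv [-0.0001 -0.0008  0.0008]
```

View pics/w15.png

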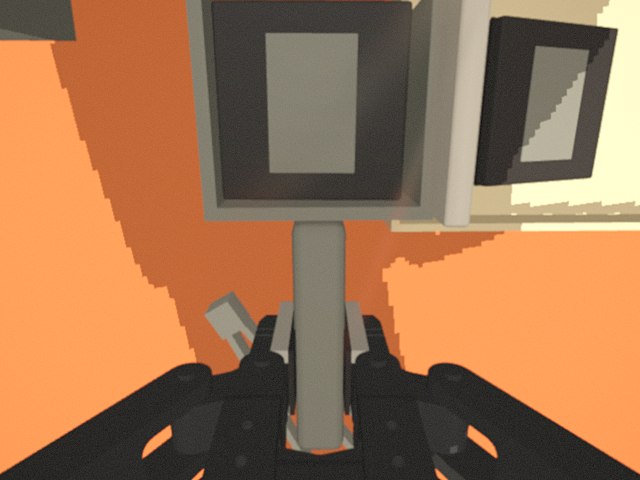

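View pics/s15.png

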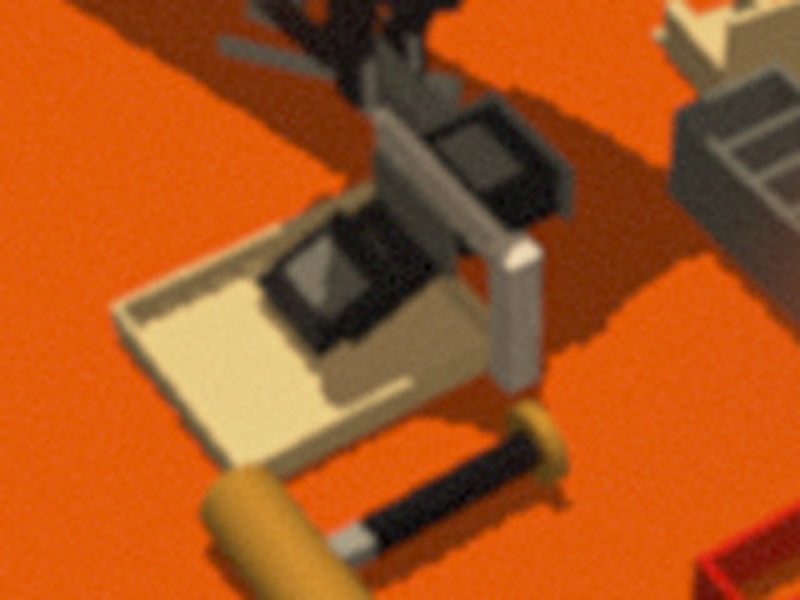

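Call:
{"name": "carry_out", "arguments": {"series": [[[0,0.3,0,0,0,0,1.0],[0,0.6,0,0,0,0,1.0],[0,0.6,0,0,0,0,1.0],[0,0.4,-0.1,0,0,0,1.0],[0,-0.2,-0.2,0,0,0,1.0]]]}}

```text
clock: 19.55
eef_pos: [503.2, -21.8, 34.3]
tool_rot: [3.141, -0.001, -0.105]
force: [0.2, 0.1, -2.4]
width: 15.0
```

Call:
{"name": "carry_out", "arguments": {"series": [[[0,-0.9,0,0,0,0,1.0],[0,-1.9,0,0,0,0,1.0],[0,-2.9,0,0,0,0,1.0],[0,-3.6,0,0,0,0,1.0],[0,-4,0,0,0,0,1.0]]]}}

```text
clock: 19.97
eef_pos: [507.3, 21.3, 33.9]
tool_rot: [-3.141, -0.0, -0.1]
force: [0.5, -0.3, -2.5]
width: 14.8
```

```bash
python3 - <<'E'
from h import *
s=read_state();print(s["eef_pos"],s["force"])
d=grab("wrist"); np.save("w16.npy",d,allow_pickle=True); cv2.imwrite("pics/w16.png",d["img"])
px=[(500,60),(500,100),(510,150),(495,150),(515,60),(480,60),(478,100),(473,160),(480,210)]
d=grab("scene"); crop(d,230,200,390,320,5,"s16.png")
E
```

```text
[507.31573449  21.28589862  33.91713829] [ 0.46467765 -0.34011649 -2.48227204]
```

View pics/w16.png

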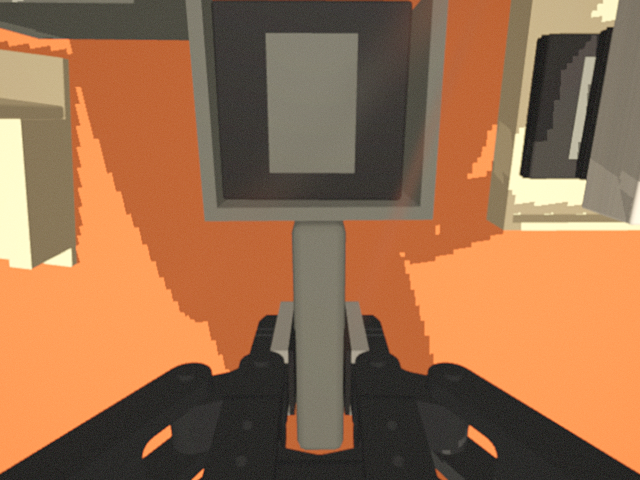

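View pics/s16.png

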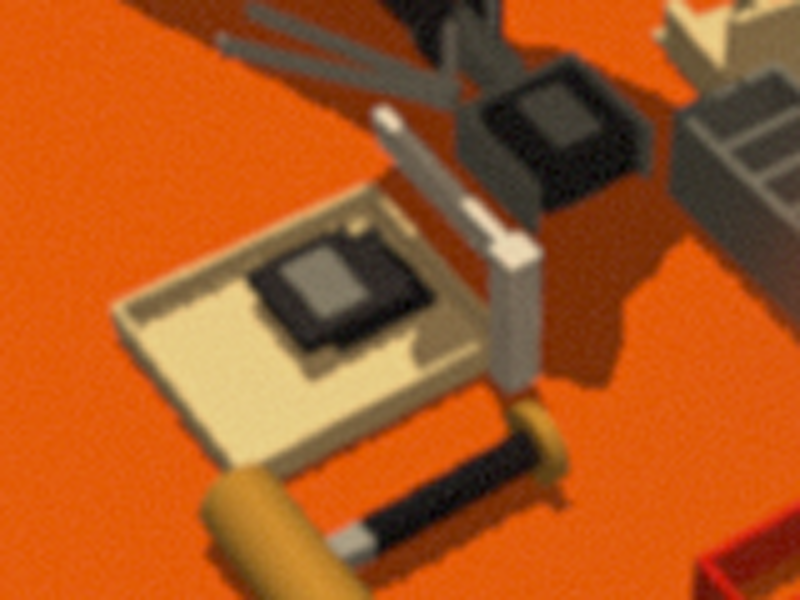

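```bash
python3 - <<'E'
from h import *
dk=(598,355,-8.6)
goto_well(*dk,90,(10,-100))
goto_well(*dk,60,(10,-100))
E
```

```text
shift [ -1.743 -24.577  -6.702] rv [-0.0002 -0.0007  0.0554]
shift [ -1.745 -24.576  -3.702] rv [-0.0002 -0.0007  0.0554]
```

Call:
{"name": "carry_out", "arguments": {"series": [[[0,-0.2,-0.6,0,0,0,1.0],[0,-0.3,-1.8,0,0,0,1.0],[-0.2,-0.5,-3.4,0,0,0,1.0],[-0.4,-1.0,-5,0,0,0,1.0],[-0.5,-2,-6.3,0,0,0,1.0]]]}}

```text
clock: 20.48
eef_pos: [504.2, 37.2, 98.7]
tool_rot: [3.14, -0.002, -0.107]
force: [0.2, 0.2, -2.4]
width: 14.6
```

Call:
{"name": "carry_out", "arguments": {"series": [[[-0.1,-1.6,-0.7,0,0,0.01,1.0],[-0.2,-3.6,-0.9,0,0,0.02,1.0],[-0.4,-6,-0.9,0,0,0.03,1.0],[-0.6,-8.5,-0.9,0,0,0.04,1.0],[-0.7,-11,-0.9,0,0,0.05,1.0]]]}}

```text
clock: 20.9
eef_pos: [508.5, 149.9, 106.7]
tool_rot: [3.141, -0.001, -0.156]
force: [0.5, -0.4, -2.8]
width: 15.1
```

```bash
python3 - <<'E'
from h import *
s=read_state();print(s["eef_pos"],s["qpos"].round(2))
dk=(598,355,-8.6)
goto_well(*dk,75,(10,-100))
E
```

```text
[508.47492944 149.85049769 106.72627658] [-0.8   0.77  0.74  1.98 -0.79  0.71 -1.29]
shift [ -1.203 -11.635   2.07 ] rv [ 0.0001 -0.001   0.0006]
```

Call:
{"name": "carry_out", "arguments": {"series": [[[-0.2,-2.6,0,0,0,0,1.0],[-0.5,-5.2,0,0,0,0,1.0],[-0.8,-7.6,0.2,0,0,0,1.0],[-1.0,-9.6,0.8,0,0,0,1.0],[-1.2,-10.9,1.5,0,0,0,1.0]]]}}

```text
clock: 21.32
eef_pos: [513.7, 261.5, 91.3]
tool_rot: [-3.14, -0.002, -0.151]
force: [0.7, 0.4, -2.6]
width: 15.1
```

Call:
{"name": "carry_out", "arguments": {"series": [[[0,-0.5,0.4,0,0,0,1.0],[0,-0.7,0.6,0,0,0,1.0],[0,-0.7,0.6,0,0,0,1.0],[0,-0.7,0.6,0,0,0,1.0],[0,-0.7,0.6,0,0,0,1.0]]]}}

```text
clock: 21.73
eef_pos: [515.1, 264.1, 85.5]
tool_rot: [3.141, -0.002, -0.156]
force: [-0.6, -0.9, -2.4]
width: 14.8
```

Call:
{"name": "carry_out", "arguments": {"series": [[[0,0,0,0,0,0,1.0],[0,0,0,0,0,0,1.0],[0,0,0,0,0,0,1.0]]]}}

```text
clock: 21.98
eef_pos: [514.8, 265.6, 85.3]
tool_rot: [-3.142, -0.001, -0.154]
force: [-0.4, -0.1, -3.0]
width: 15.1
```

```bash
python3 - <<'E'
from h import *
s=read_state();print(s["eef_pos"],s["qpos"].round(2),s["tool_rot"])
d=grab("wrist"); np.save("w17.npy",d,allow_pickle=True); cv2.imwrite("pics/w17.png",d["img"])
print(read_state()["eef_pos"])
E
```

```text
[514.75617969 265.55633486  85.29711814] [-0.96  0.86  0.74  1.85 -0.82  0.76 -1.49] [-3.14151798e+00 -1.19445536e-03 -1.53939875e-01]
[514.64826409 265.70360175  85.22369914]
```

View pics/w17.png

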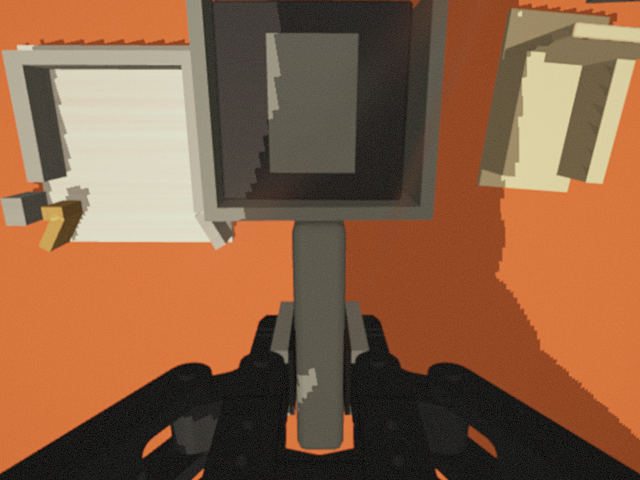

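```bash
python3 - <<'E'
from h import *
d=np.load("w17.npy",allow_pickle=True).item()
crop(d,0,30,250,260,3.2,"w17c.png")
P=dep(d,[(15,80),(30,150),(100,57),(160,57),(190,100),(195,160),(120,150),(120,220),(62,212),(20,200)]);print(P.round(1))
E
```

```text
[[626.9 388.4  24.5]
 [595.9 392.6  24.4]
 [630.1 347.2  24.4]
 [626.  320.6  24.3]
 [606.1 311.6  24.4]
 [579.2 315.8  24.5]
 [589.2 359.7   3.9]
 [552.9 370.2   4.7]
 [564.6 387.2  24.7]
 [573.5 406.3  23.9]]
```

View pics/w17c.png

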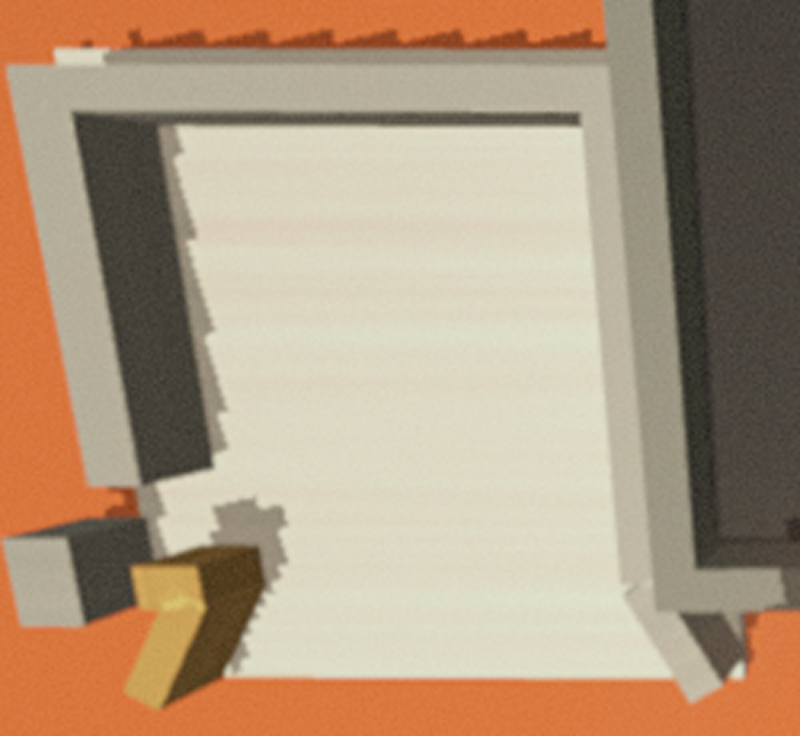

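```bash
python3 - <<'E'
from h import *
d=np.load("w17.npy",allow_pickle=True).item()
T=toolT()
C=lambda l:[(u/3.2,30+v/3.2) for u,v in l]
Q=toolplane(d,C([(75,113),(137,482),(580,111),(625,588)]),61.1)
print(Q.round(1))
R4=toolplane(d,C([(228,678),(700,678)]),81.2);print(R4.round(1))
a1=np.degrees(np.arctan2(*(Q[0]-Q[1])[[1,0]]));a2=np.degrees(np.arctan2(*(Q[2]-Q[3])[[1,0]]));a3=np.degrees(np.arctan2(*(Q[2]-Q[0])[[1,0]]))-90;a4=np.degrees(np.arctan2(*(R4[1]-R4[0])[[1,0]]))-90
print(a1,a2,a3,a4,"width",np.linalg.norm(Q[2]-Q[0]))
E
```

```text
[[  98.1 -133.6   61.1]
 [  46.  -134.7   61.1]
 [  98.2  -62.1   61.1]
 [  29.5  -61.7   61.1]]
[[   8.9 -138.5   81.2]
 [   8.9  -56.    81.2]]
1.233052755257399 -0.4071696307669368 -0.08357680872609308 -0.0034387930848822634 width 71.41024261830302
```

```bash
cat >> h.py <<'E'
E
python3 - <<'E'
from h import *
dk=obj_world(67.0,-97.6,0.0);print(dk)
goto_well(*dk,60,(-95,0)); goto_well(*dk,5.5,(-95,0)); goto_well(*dk,5.5,(0,0))
print(tcp_for(*dk))
E
```

```text
(np.float64(595.801566985861), np.float64(351.8946446457837), np.float64(-8.80706229110095))
shift [-10.722  -9.778   1.412] rv [-0.     -0.001   0.0061]
shift [-10.727  -9.778   6.862] rv [-0.     -0.001   0.0061]
shift [-1.227 -9.778  6.872] rv [-0.     -0.001   0.0061]
(np.float64(517.5631649323055), np.float64(364.2024650907784), np.float64(-9.15706229110095))
```

Call:
{"name": "carry_out", "arguments": {"series": [[[-0.3,-0.4,0,0,0,0.002,1.0],[-1.0,-1.3,0,0,0,0.004,1.0],[-2.1,-2.6,0.1,0,0,0.006,1.0],[-3.5,-4.1,0.3,0,0,0.006,1.0],[-5,-5.6,0.6,0,0,0.006,1.0]]]}}

```text
clock: 22.45
eef_pos: [473.0, 330.6, 79.1]
tool_rot: [-3.141, -0.001, -0.159]
force: [-0.1, 0.3, -2.8]
width: 15.4
```

Call:
{"name": "carry_out", "arguments": {"series": [[[-1.5,-1.4,0.3,0,0,0,1.0],[-2.9,-2.6,0.6,0,0,0,1.0],[-4.1,-3.5,0.8,0,0,0,1.0],[-5,-4.0,0.8,0,0,0,1.0],[-5.6,-4.2,0.8,0,0,0,1.0]]]}}

```text
clock: 22.87
eef_pos: [422.9, 381.4, 70.6]
tool_rot: [-3.141, 0.0, -0.156]
force: [-0.1, -0.4, -2.9]
width: 15.0
```

Call:
{"name": "carry_out", "arguments": {"series": [[[0,0,0.4,0,0,0,1.0],[0,0,1.2,0,0,0,1.0],[0,0,2.2,0,0,0,1.0],[0,0,3.2,0,0,0,1.0],[0,0,3.9,0,0,0,1.0]]]}}

```text
clock: 23.28
eef_pos: [425.2, 378.1, 30.3]
tool_rot: [3.14, -0.0, -0.161]
force: [-0.2, 0.1, -2.2]
width: 14.9
```

Call:
{"name": "carry_out", "arguments": {"series": [[[0,0,0.2,0,0,0,1.0],[0,0,0.2,0,0,0,1.0],[0,0,0.2,0,0,0,1.0],[0,0,0.2,0,0,0,1.0]]]}}

```text
clock: 23.62
eef_pos: [425.6, 379.2, 30.2]
tool_rot: [-3.141, -0.002, -0.159]
force: [0.5, -0.7, -2.5]
width: 14.7
```

```bash
python3 - <<'E'
from h import *
s=read_state();print(s["eef_pos"],s["qpos"].round(2),s["tool_rot"])
d=grab("wrist"); np.save("w18.npy",d,allow_pickle=True); cv2.imwrite("pics/w18.png",d["img"])
dk=(595.8,351.9,-8.81)
goto_well(*dk,5.5,(-95,0)); goto_well(*dk,5.5,(0,0))
px=[(320,60),(320,100),(320,150),(320,240),(320,280)]
P=dep(d,px);print((np.c_[P,np.ones(5)]@np.linalg.inv(d["T"]@np.linalg.inv(d["T_tool_cam"])).T).round(1)[:,:3])
E
```

```text
[425.55097804 379.2463089   30.20778348] [-1.18  0.93  0.67  1.9  -0.94  0.67 -1.65] [-3.14134313e+00 -1.52995207e-03 -1.59498241e-01]
shift [-0.173  0.091  1.382] rv [-0.0004 -0.0016  0.0006]
shift [9.327 0.038 1.397] rv [-0.0004 -0.0016  0.0006]
[[ 90.    0.2 -23. ]
 [ 80.    0.2 -22.9]
 [ 66.7   0.2 -23. ]
 [ 41.6   0.2 -26.9]
 [ 29.4   0.2 -27.2]]
```

View pics/w18.png

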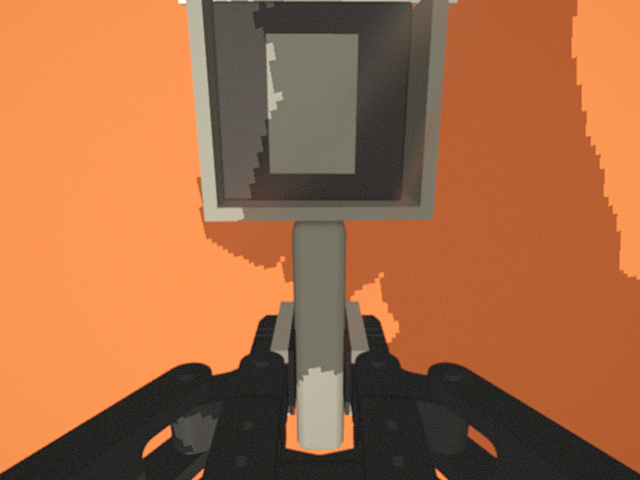

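Call:
{"name": "carry_out", "arguments": {"series": [[[0,0.05,0.4,0,0,0,1.0],[0,0.09,0.9,0,0,0,1.0],[-0.1,0.09,1.3,0,0,0,1.0],[-0.1,0.09,1.38,0,0,0,1.0],[-0.1,0.09,1.38,0,0,0,1.0]]]}}

```text
clock: 24.08
eef_pos: [423.5, 378.4, 15.6]
tool_rot: [3.141, -0.0, -0.159]
force: [0.6, -0.2, -2.6]
width: 14.9
```

Call:
{"name": "carry_out", "arguments": {"series": [[[0.3,0,0,0,0,0,1.0],[0.9,0,0,0,0,0,1.0],[1.6,0,0,0,0,0,1.0],[2.3,0,0,0,0,0,1.0],[3.0,0,0,0,0,0,1.0]]]}}

```text
clock: 24.5
eef_pos: [453.3, 372.9, 15.9]
tool_rot: [3.14, 0.001, -0.16]
force: [-2.5, -1.5, -1.2]
width: 15.0
```

Call:
{"name": "carry_out", "arguments": {"series": [[[0.6,0,0,0,0,0,1.0],[1.0,0,0,0,0,0,1.0],[1.2,0,0,0,0,0,1.0],[1.2,0,0,0,0,0,1.0],[1.2,0,0,0,0,0,1.0]]]}}

```text
clock: 24.92
eef_pos: [466.4, 371.2, 16.3]
tool_rot: [3.141, -0.003, -0.16]
force: [0.5, -2.3, -2.9]
width: 15.0
```

```bash
python3 - <<'E'
from h import *
s=read_state();print(s["eef_pos"],s["qpos"].round(2),s["tool_rot"],s["force"])
d=grab("wrist"); np.save("w19.npy",d,allow_pickle=True); cv2.imwrite("pics/w19.png",d["img"])
dk=(595.8,351.9,-8.81)
goto_well(*dk,5.2,(0,0))
E
```

```text
[466.44931775 371.21738676  16.25134512] [-1.11  0.97  0.67  1.83 -0.93  0.69 -1.62] [ 3.14108909e+00 -2.78507597e-03 -1.60204474e-01] [ 0.52673924 -2.32856293 -2.85217253]
shift [ 5.176 -0.114  0.022] rv [ 0.0005 -0.0027 -0.0001]
```

View pics/w19.png

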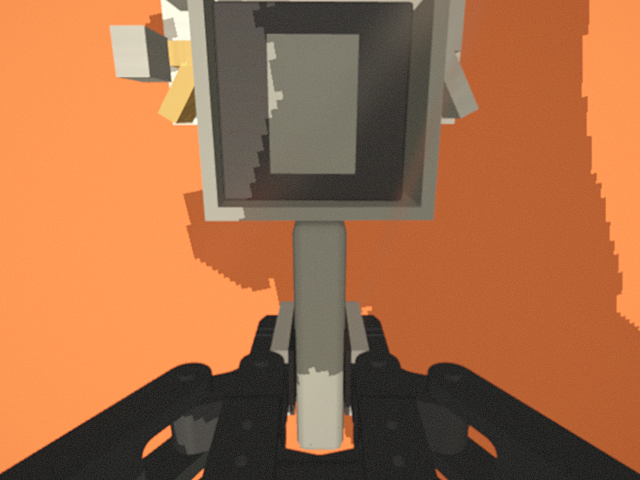

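Call:
{"name": "carry_out", "arguments": {"series": [[[0.3,0,0,0,0,0,1.0],[0.7,-0.05,0,0,0,0,1.0],[1.2,-0.05,0,0,0,0,1.0],[1.7,-0.05,0,0,0,0,1.0],[2.2,-0.05,0,0,0,0,1.0]]]}}

```text
clock: 25.38
eef_pos: [487.6, 368.7, 16.1]
tool_rot: [3.141, -0.001, -0.159]
force: [-2.2, -2.4, -2.7]
width: 15.1
```

Call:
{"name": "carry_out", "arguments": {"series": [[[0.5,0,0,0,0,0,1.0],[1.0,0,0,0,0,0,1.0],[1.5,0,0,0,0,0,1.0],[1.8,0,0,0,0,0,1.0],[2.0,0,0,0,0,0,1.0]]]}}

```text
clock: 25.8
eef_pos: [507.5, 365.4, 16.2]
tool_rot: [3.141, -0.001, -0.159]
force: [-0.7, -1.7, -2.7]
width: 15.0
```

```bash
python3 - <<'E'
from h import *
s=read_state();print(s["eef_pos"],s["qpos"].round(2),s["tool_rot"],s["force"])
d=grab("wrist"); np.save("w20.npy",d,allow_pickle=True); cv2.imwrite("pics/w20.png",d["img"])
dk=(595.8,351.9,-8.81)
goto_well(*dk,5.2,(0,0))
E
```

```text
[507.49606912 365.44452295  16.18057513] [-1.06  1.    0.68  1.74 -0.9   0.74 -1.63] [ 3.14134033e+00 -9.59791187e-04 -1.59386038e-01] [-0.67294868 -1.6502353  -2.70090707]
shift [ 0.976 -0.041  0.002] rv [ 0.0002 -0.0017  0.0003]
```

View pics/w20.png

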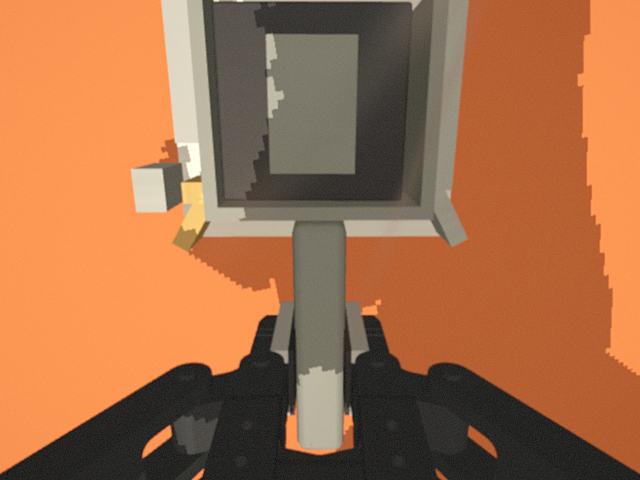

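Call:
{"name": "carry_out", "arguments": {"series": [[[0.3,0,0,0,0,0,1.0],[0.6,0,0,0,0,0,1.0],[0.85,0,0,0,0,0,1.0],[1.0,0,0,0,0,0,1.0],[1.05,0,0,0,0,0,1.0]]]}}

```text
clock: 26.27
eef_pos: [518.5, 364.8, 16.5]
tool_rot: [-3.14, -0.003, -0.159]
force: [-0.2, -0.2, -3.4]
width: 15.1
```

```bash
python3 - <<'E'
from h import *
s=read_state();print(s["eef_pos"],s["qpos"].round(2),s["tool_rot"],s["force"])
d=grab("wrist"); np.save("w21.npy",d,allow_pickle=True); cv2.imwrite("pics/w21.png",d["img"])
crop(d,120,120,320,270,4,"w21c.png")
dk=(595.8,351.9,-8.81)
goto_well(*dk,5.2,(0,0))
E
```

```text
[518.48687698 364.75471899  16.49611474] [-1.04  1.01  0.69  1.72 -0.89  0.76 -1.63] [-3.14024560e+00 -2.73384201e-03 -1.59082017e-01] [-0.21765016 -0.19197159 -3.37209487]
shift [-0.086  0.089  0.039] rv [-0.0017 -0.0029  0.001 ]
```

View pics/w21c.png

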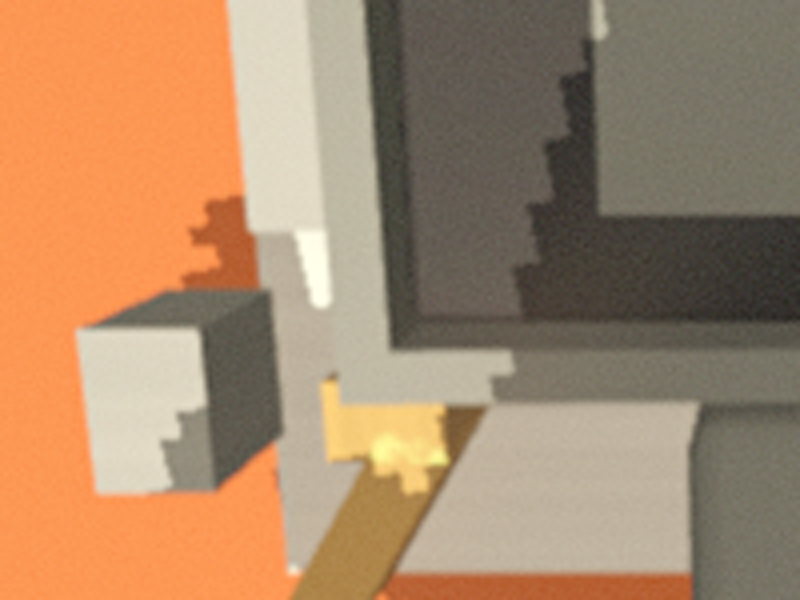

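Call:
{"name": "carry_out", "arguments": {"series": [[[0,0,0.1,0,0,0,1.0],[0,0,0.13,0,0,0,1.0],[0,0,0.13,0,0,0,1.0]]]}}

```text
clock: 26.57
eef_pos: [518.0, 364.9, 15.3]
tool_rot: [-3.14, -0.002, -0.158]
force: [0.4, 1.1, -1.1]
width: 15.1
```

Call:
{"name": "carry_out", "arguments": {"series": [[[0,0,0,0,0,0,2.2],[0,0,0,0,0,0,3.5],[0,0,0,0,0,0,4.5],[0,0,0,0,0,0,4.5],[0,0,0,0,0,0,4.5]]]}}

```text
clock: 26.98
eef_pos: [517.4, 364.0, 15.0]
tool_rot: [3.142, -0.001, -0.159]
force: [-0.8, 0.2, 0.8]
width: 45.0
```

```bash
python3 - <<'E'
from h import *
s=read_state();print(s["eef_pos"],s["width"],s["force"])
d=grab("wrist"); cv2.imwrite("pics/w22.png",d["img"])
E
```

```text
[517.39751044 364.00680911  14.99368205] 44.98905567750664 [-0.79485386  0.19432859  0.80321717]
```

View pics/w22.png

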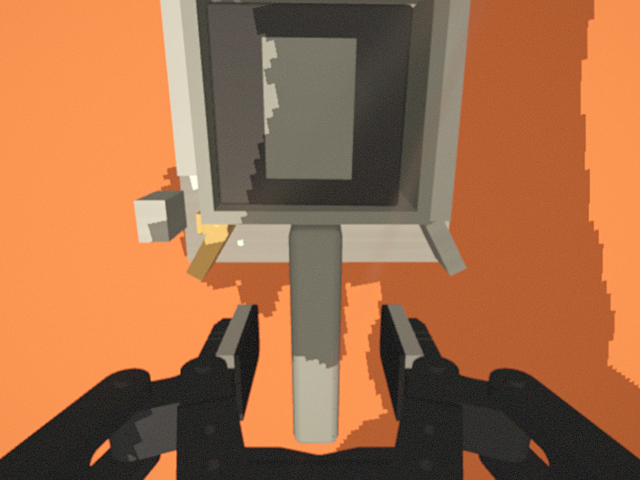

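Call:
{"name": "carry_out", "arguments": {"series": [[[0,0,-0.8,0,0,0,4.5],[0,0,-2.5,0,0,0,4.5],[0,0,-5,0,0,0,4.5],[0,0,-8,0,0,0,4.5],[0,0,-11,0,0,0,4.5]]]}}

```text
clock: 27.45
eef_pos: [516.9, 363.6, 126.3]
tool_rot: [3.141, -0.0, -0.16]
force: [0.3, -0.7, 0.2]
width: 45.2
```

Call:
{"name": "carry_out", "arguments": {"series": [[[-2,0,-3,0,0,0,4.5],[-4,0,-6,0,0,0,4.5],[-5,0,-7,0,0,0,4.5],[-5,0,-7,0,0,0,4.5],[-5,0,-7,0,0,0,4.5]]]}}

```text
clock: 27.87
eef_pos: [467.5, 372.5, 195.0]
tool_rot: [-3.141, -0.001, -0.158]
force: [0.3, -0.5, -0.3]
width: 45.0
```

```bash
python3 - <<'E'
from h import *
s=read_state();print(s["eef_pos"],s["width"],s["force"],s["clock"])
d=grab("wrist"); crop(d,170,0,470,240,2.6,"w23.png")
t=grab("top"); cv2.imwrite("pics/top23.png",t["img"])
c=grab("scene"); cv2.imwrite("pics/s23.png",c["img"])
E
```

```text
[467.54056514 372.51940242 195.04693671] 44.95501699314705 [ 0.26017526 -0.51839876 -0.25863448] 27.8667
```

View pics/w23.png

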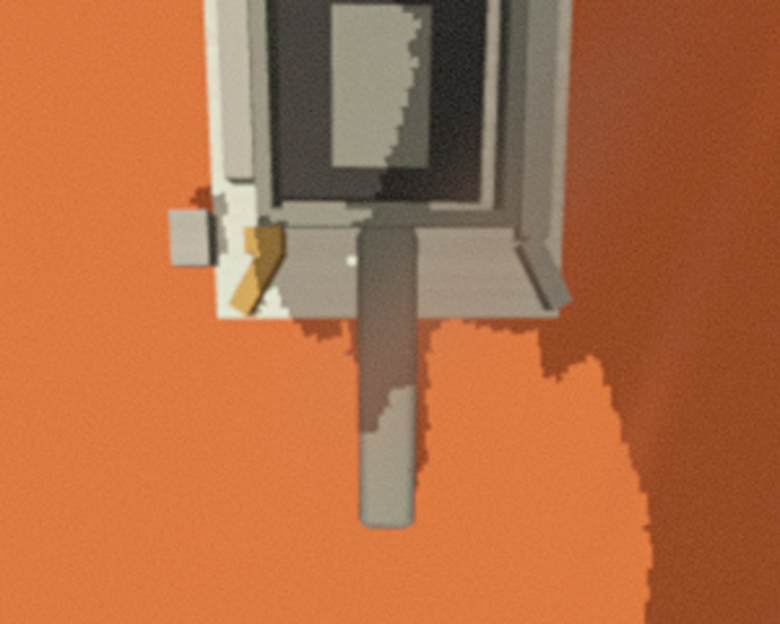

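View pics/s23.png

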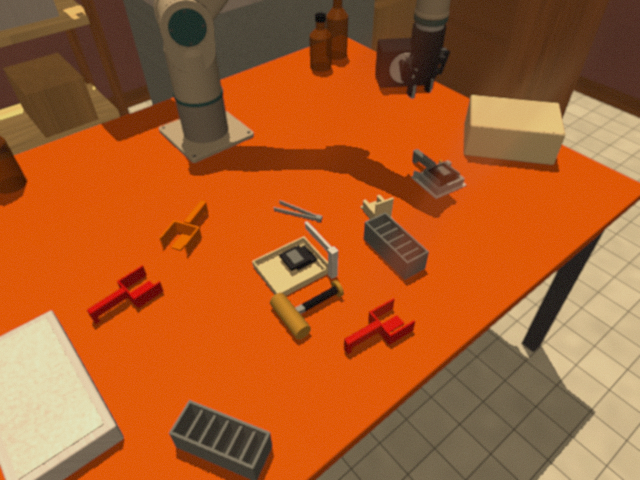

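View pics/top23.png

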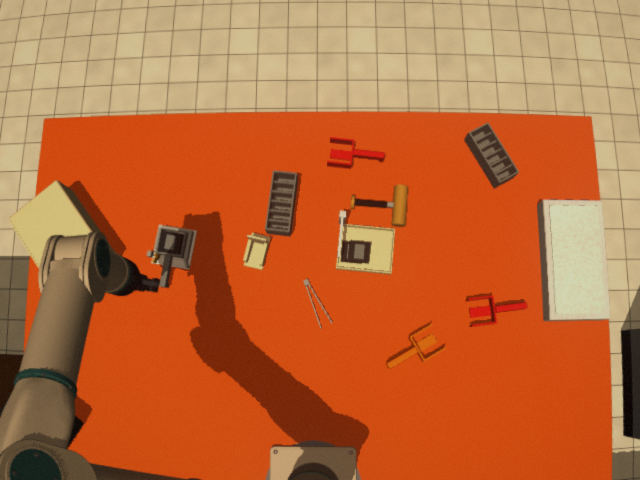

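```bash
python3 - <<'E'
from h import *
d=grab("wrist"); 
px=[(170+u/2.6,v/2.6) for u,v in [(350,20),(350,60),(350,100),(350,150),(300,100),(460,100),(430,180),(330,217),(387,300),(387,450),(266,240)]]
print(dep(d,px).round(1)); print(read_state()["force"])
C=[(170+u/2.6,v/2.6) for u,v in [(250,226),(520,226)]]
B=atz(d,C,36.5).mean(0); dk=np.array([595.8,351.9]); a=np.radians(-8.81)
print("back wall outer x in dock", (B[:2]-dk)@[np.cos(a),np.sin(a)])
E
```

```text
[[609.  357.4  41.2]
 [600.6 358.9  40.2]
 [591.9 360.4  39.8]
 [580.6 362.3  39.7]
 [593.8 372.6  39.8]
 [587.6 333.5  39.5]
 [570.6 343.6  39.4]
 [566.1 370.1  36.9]
 [543.6 358.9  41.5]
 [505.2 365.1  38.9]
 [564.1 388.5  25.1]]
[ 0.82800217  0.39117247 -0.10137289]
back wall outer x in dock -34.328563125892586
```

```bash
python3 - <<'E'
from h import *
d=grab("wrist")
def fit(u0,u1,v0,v1):
    px=[(u,v) for u in range(u0,u1,3) for v in range(v0,v1,3)]
    r=ray(d,px); z=np.array([d["z_map"][v,u] for u,v in px]); P=(r*z[:,None])@d["T"][:3,:3].T+d["T"][:3,3]
    a=np.radians(-8.81); X=(P[:,:2]-[595.8,351.9])@np.array([[np.cos(a),-np.sin(a)],[np.sin(a),np.cos(a)]])
    A=np.c_[X,np.ones(len(X))]; c=np.linalg.lstsq(A,P[:,2],rcond=None)[0]
    print("slope deg",np.degrees(np.arctan(c[:2])).round(2),"z at dock0",c[2].round(2),"range",X.min(0).round(0),X.max(0).round(0),P[:,2].mean().round(1),"res",np.std(P[:,2]-A@c).round(2))
fit(282,345,5,72)   # cases
fit(312,326,95,195) # handle
fit(285,305,95,115); fit(340,365,95,115) # plate
fit(200,300,150,220) # counter
crop(grab("scene"),390,130,490,205,8,"s24.png")
crop(grab("top"),130,210,220,300,8,"t24.png")
E
```

```text
slope deg [-9.52 -1.08] z at dock0 39.6 range [-54. -17.] [14. 23.] 40.4 res 13.36
slope deg [2.84 1.66] z at dock0 44.07 range [-106.   -5.] [-40.   4.] 40.5 res 0.72
slope deg [-2.   -1.88] z at dock0 3.27 range [-51.  10.] [-38.  24.] 4.2 res 0.69
slope deg [-62.74  70.94] z at dock0 -2.01 range [-54. -36.] [-38.  -1.] 9.5 res 35.28
slope deg [15.56 -8.41] z at dock0 39.28 range [-134.   -1.] [-54.  97.] 2.0 res 22.67
```

View pics/s24.png

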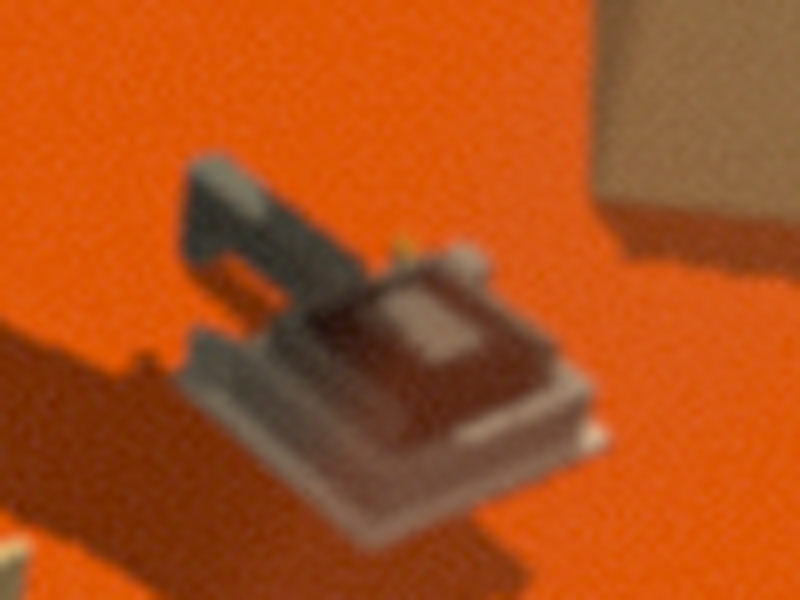

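```bash
python3 -c "
from cell import *
s=read_state();print(s['clock'],s['force'],s['qd'].round(3));print(finish_job())"
```

```text
28.2167 [0.23832865 0.06830224 0.13615222] [-0.004 -0.006  0.002 -0.001  0.001  0.     0.   ]
the job is handed in; nothing more can be done
None
```

The job is done and handed in at 28.2 s: the two top cases are in the tray, and the carrier is home in the dock with three cases still in it.

- **Scoop and strike:** I took the grey carrier by its handle and scooped all five cases off the rack. I then passed it under the strike bar from -y to +y.
- **Nudge needed:** One struck-off case came to rest leaning over the tray's +y wall. I pushed it in with the outside of the carrier wall. Pictures then showed both cases lying in the tray. The gripper never touched a case.
- **Dock:** I slid the carrier in until the catch sprang in behind its back wall. It showed in the picture, and the sideways force fell from about 2 N to about 0. Then I let go and lifted clear.

**Last checks:**
- The back wall measured about where it should be for home, 34.3 mm behind the dock point at the rim. The given value is 33 mm, and the tilt described below accounts for most of the difference.
- The brass nose is behind the back wall, and the three cases are seated in the carrier.
- In the pictures, the magazine, roller and clip look to be where they started.
- The arm was clear and still, with about 0 N on the tool.

**One check is off:** after release the carrier leans back about 2.8° along its handle, with the foot apparently resting on the counter 4 mm below the dock plate. A rough weight estimate puts its balance point just behind the back wall, so it probably tips this way on its own. The cases lean with it, so they lie flat on the carrier floor but are not exactly level.

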